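# Turn the valve body in the slide-jaw fixture, cap it and hang up the gauges

### The job

Slide the fixture's jaw open, turn the valve body a quarter so that its bored face looks up, seat it between the jaws again and slide the jaw up against it; then lay the end cap on the bored face, its edges flush all round. Hang every feeler gauge holder on the bench by its handle on one of the rail's double hooks, at any time and in any order, and leave the lap, the spool and the oil bottle where they are.

Things in the scene. Friction and masses are not known exactly. Their poses are not given: they have to be found in the camera images.
- vise: Slide-jaw fixture, fixed. Grey base 100 mm (x) by 275 mm (y, -75 to +200) by 20 mm high; the valve body sits on the base, 20 mm above the bench. Origin on the bench under the middle of the seat. Steel jaws 50 mm wide (x), tops 46 mm above the bench. Fixed jaw on the -y side, clamping face at y = -29 mm, 30 mm thick; sliding jaw on the +y side, moves along y.
- jaw (a joint): Opening of the sliding jaw in m: gap between the jaws = 58 mm + joint value, 0 to 0.05; it grows as the jaw slides to the fixture's +y. It stays where it is left; sliding takes about 4 N. At 0 its clamping face is at y = +29 mm of the fixture; it is 22 mm thick.
- jaw_grip (a point): Middle of the top of the sliding jaw's black handle: an upright block 24 mm wide (fixture's x), 16 mm thick (y), its top 62 mm above the bench, standing on a low slide 30 mm above the bench. The handle's middle lies 77 mm outwards (+y) of the jaw's clamping face.
- block: Aluminium valve body, 55 mm (its x) by 56 (y) by 70 (z), 0.55 kg. Starts between the jaws, z up, axes along the fixture's. Origin at the middle of its underside at the start. Its +y face, towards the sliding jaw at the start, is the bored face: dark round bore and four bolt holes; the others are plain. With it up, the body is 56 mm high and spans 70 mm between the jaws.
- block_mid (a point): Centre of the valve body (35 mm along its z from its origin); axes as the body's.
- bored_face (a point): Centre of the bored face (28 mm along the body's y from its centre). The face is 55 mm (body's x) by 70 mm (body's z).
- cap: Steel end cap, lying on the bench: plate 55 mm (its x) by 70 mm (y) by 12 mm thick with a square boss 28 x 28 mm in the middle, rising to 42 mm above the underside. About 0.4 kg. Origin at the middle of its underside. It may go on either way round.
- rail: Black rail on two posts, fixed; y along the rail (430 mm over the posts), hooks point to its -x. Origin on the bench under its middle. Hooks at y = -140, 0, +140 mm: each two level prongs 8 mm thick, 56 mm apart (centres), tops 219 mm above the bench, standing up from the bar (top 195 mm) and reaching to x = -85 mm, then turned up to a tip at x = -95 mm, top 237 mm above the bench.
- hook1 (a point): Double hook 1: point midway between its two prongs, 50 mm out from the rail, at the height (224 mm) of a holder's handle bar lying on the prongs; axes as the rail's.
- hook2 (a point): Double hook 2: point midway between its two prongs, 50 mm out from the rail, at the height (224 mm) of a holder's handle bar lying on the prongs; axes as the rail's.
- hook3 (a point): Double hook 3: point midway between its two prongs, 50 mm out from the rail, at the height (224 mm) of a holder's handle bar lying on the prongs; axes as the rail's.
- holder1: Steel feeler gauge holder on the bench: body 50 mm (x) by 84 (y) by 45 high, gauge blades on top up to 56 mm; arched handle of 10 mm round bar: two uprights 94 mm apart (centres, along y) and a level top bar along y, its centre 115 mm above the underside. 0.28 kg. Origin at the middle of the underside. May be absent.
- holder1_bar (a point): Middle of the top bar of holder1's handle.
- holder2: Steel feeler gauge holder on the bench: body 50 mm (x) by 84 (y) by 45 high, gauge blades on top up to 56 mm; arched handle of 10 mm round bar: two uprights 94 mm apart (centres, along y) and a level top bar along y, its centre 115 mm above the underside. 0.28 kg. Origin at the middle of the underside. May be absent.
- holder2_bar (a point): Middle of the top bar of holder2's handle.
- holder3: Steel feeler gauge holder on the bench: body 50 mm (x) by 84 (y) by 45 high, gauge blades on top up to 56 mm; arched handle of 10 mm round bar: two uprights 94 mm apart (centres, along y) and a level top bar along y, its centre 115 mm above the underside. 0.28 kg. Origin at the middle of the underside. May be absent.
- holder3_bar (a point): Middle of the top bar of holder3's handle.
- lap: Bronze lap, upright cylinder 38 mm across and 130 mm high, not part of the job. Origin at its foot.
- spool: Chrome valve spool, 26 mm thick and 120 mm long, lying along its y, not part of the job. Origin under its middle.
- oilcan: White oil bottle, 56 mm across and 130 mm high, not part of the job. Origin at its foot.
Things that resemble listed ones, but are neither listed nor needed, are in the scene too. Leave any purple look-alike of the holder3 alone.

How it is judged (in metres and radians):
On the way, in this order (a step that is already met when the one before it is completed fails the run):
1. the valve body sits in the fixture with its bored face up and the jaw is closed on it (angle between block's own y axis and vertical below 0.06 rad and x of block_mid in the frame of vise between -0.012 and 0.012 m and y of block_mid in the frame of vise between 0 and 0.012 m and z of block_mid in the frame of vise between 0.044 and 0.052 m and value of joint jaw below 0.0155 m and linear speed of block below 0.02 m/s), for 0.3 s.
2. the end cap lies flush on the bored face (all of step 1 and horizontal distance between cap and bored_face below 0.005 m and angle between the x axis of cap and the x axis of block, either way round below 0.09 rad and angle between cap's own z axis and vertical below 0.06 rad and distance between cap and bored_face below 0.0065 m and linear speed of cap below 0.02 m/s), for 0.3 s.
At the end, for the whole second after the job is handed in: Valve body on the seat, bored face up (3 deg), against the fixed jaw within 6 mm and central within 12 mm; jaw within 3.5 mm of it; cap on it, centred within 5 mm, square within 5 deg; each holder present hangs with its bar on both prongs of a hook, within 18 mm of its middle; all at rest (all of step 2 and ((x of holder1_bar in the frame of hook1 between -0.038 and 0.038 m and y of holder1_bar in the frame of hook1 between -0.018 and 0.018 m and z of holder1_bar in the frame of hook1 between -0.006 and 0.006 m) or (x of holder1_bar in the frame of hook2 between -0.038 and 0.038 m and y of holder1_bar in the frame of hook2 between -0.018 and 0.018 m and z of holder1_bar in the frame of hook2 between -0.006 and 0.006 m) or (x of holder1_bar in the frame of hook3 between -0.038 and 0.038 m and y of holder1_bar in the frame of hook3 between -0.018 and 0.018 m and z of holder1_bar in the frame of hook3 between -0.006 and 0.006 m)) and ((x of holder2_bar in the frame of hook1 between -0.038 and 0.038 m and y of holder2_bar in the frame of hook1 between -0.018 and 0.018 m and z of holder2_bar in the frame of hook1 between -0.006 and 0.006 m) or (x of holder2_bar in the frame of hook2 between -0.038 and 0.038 m and y of holder2_bar in the frame of hook2 between -0.018 and 0.018 m and z of holder2_bar in the frame of hook2 between -0.006 and 0.006 m) or (x of holder2_bar in the frame of hook3 between -0.038 and 0.038 m and y of holder2_bar in the frame of hook3 between -0.018 and 0.018 m and z of holder2_bar in the frame of hook3 between -0.006 and 0.006 m)) and ((x of holder3_bar in the frame of hook1 between -0.038 and 0.038 m and y of holder3_bar in the frame of hook1 between -0.018 and 0.018 m and z of holder3_bar in the frame of hook1 between -0.006 and 0.006 m) or (x of holder3_bar in the frame of hook2 between -0.038 and 0.038 m and y of holder3_bar in the frame of hook2 between -0.018 and 0.018 m and z of holder3_bar in the frame of hook2 between -0.006 and 0.006 m) or (x of holder3_bar in the frame of hook3 between -0.038 and 0.038 m and y of holder3_bar in the frame of hook3 between -0.018 and 0.018 m and z of holder3_bar in the frame of hook3 between -0.006 and 0.006 m))); the robot touches nothing.
It fails at once if the lap, the spool or the oil bottle is pushed aside by more than 3 cm (distance of any of lap, spool, oilcan from where it was at the start of the episode above 0.03 m).
Of holder1, holder2, holder3 only 1 to 3 are there at a start; the rules pass over those that are not, and their reading is None.
At some moment in a run one of holder1, holder2, holder3 may be knocked a few centimetres aside while the robot is not near it.
It also fails if it takes over 210 s, if anything falls off the work surface, if the arm or the gripper's body presses on something with over 40 N, if the wrist force passes 120 N, or if a joint passes its speed limit or range.

### The arm

A 6-joint arm with a two-finger parallel gripper is mounted at the origin on the work surface. World frame = base frame: x ahead of the robot, y to its left, z up, the work surface at z = 0. Lengths are in mm, angles in degrees, forces in N, time in s.
With the tool pointing down it reaches from about 300 to 1000 mm from the base axis. Payload 5.1 kg.
Tool frame: the origin (TCP) lies midway between the tips of the shut fingers; the grasp point (between the pads) lies 19 mm behind it; z points along the fingers, y is the line along which they close (so a half turn about z gives the same grasp; the last joint's range is limited). The gripper opens to 95 mm and grips with 3 to 60 N. Pads are 20 mm wide; open, the fingers measure 119 mm over their backs; the gripper's body (75 mm by 180 mm) begins 59 mm behind the grasp point.
Start: joints at [-74.232, 7.093, 94.555, -0, 78.352, -4.733], TCP at [227.607, -608.835, 214.656] pointing down, gripper open.
Joint ranges: [-149.61, 149.61], [-58.7, 133.49], [1.44, 155.28], [-77.14, 257.14], [18.33, 153.61], [-166.67, 166.67]. Speed limits (degrees/s): [147.25, 147.25, 180, 180, 180, 180].

### API

Orientations are given as a 3x3 rotation matrix whose columns are the frame's x, y, z axes.
In Python, from rig import manip gives the robot as it stands.
- The arm moves only by the shell command python3 -m inch 'ROWS' [FORCE]. ROWS is JSON, a list of rows, each an object of numbers: "x", "y", "z": the shift along the tool's x, y, z normalised to -1 to 1, where 1 is 3 cm; "yaw": the turn about the tool's z normalised to -1 to 1, where 1 is 0.12 rad; "jaw": the opening, from -1 (shut) to 1 (fully open). A call has 1 to 5 rows; each row shifts and turns the commanded pose from where the row before left it, along the tool's axes as they then stand; what a row does not reach is not made up. A row lasts 1/12 s, in which the tool goes at most 41.7 mm and 7.16 degrees, less where a joint would pass 70% of its speed; a pose out of reach is approached as far as the arm can. A call with a number of a shift or a turn outside -1 to 1 is refused whole. A call with a gripper value outside its range is refused whole. The fingers move at their own pace and stop on an object; FORCE is the grip in N (left out, the last holds). Time passes only in rows, so rows that do not move let the fingers close. It gives the time, the measured TCP pose, the force, the opening and the grip force at its end, in the units of the state.
- manip.observe(): the state, without advancing time (a new reading comes with each control period).
- manip.get_image(name): name is "scene" or "top"; returns a dict with "pixels" (480x640x3 uint8, red, green, blue), "z_map" (480x640 float32, mm along the optical axis (not along the pixel's ray), 0 where there is no reading), "camera_matrix" (3x3 intrinsics, pixels), "extrinsics" (4x4, takes a point from world to camera coordinates). Camera axes: x right, y down, z forward; pixel columns grow to the right and rows downward; lengths in mm; the calibration is good to about 2 mm. A picture is of the moment at which its call begins.
- manip.hand_in(): hands the job in; it is judged then, once.
The state is a dict: "clock": time; "qpos": joint angles; "qd": joint speeds; "tau": joint torques, N m; "ee_pos": TCP position; "tcp_rot": TCP orientation; "force": force on the tool from outside, world axes, zero at the start; "wrist_torque": the same for the moment, N m; "grip_width": finger opening in mm; "grip_force": force on a finger pad.
Only numpy, scipy, OpenCV 4.12 (cv2) and the standard library are available. Lean on these libraries where they do the work, as an engineer would, in place of code of your own. Each camera call takes 0.05 s, during which the arm holds its last target. There are 200 camera calls.

## Working session

There is one attempt and no reset: what is moved stays moved. The work goes in short steps, Python scripts to look and compute and a shell command to move; the robot and the scene stay as the last step left them, time stands still between calls to the robot, and variables do not carry over. Pictures are saved under pics/ and viewed, at most 14 in all, crops included, and the job is handed in when it is done.

```bash
ls; mkdir -p pics
cat > h.py <<'E'
import numpy as np, cv2, sys
from rig import manip
def grab(n,name=None):
    d=manip.get_image(n)
    if name: cv2.imwrite(f'pics/{name}.png',d['pixels'][:,:,::-1])
    return d
def world(d):
    K=d['camera_matrix'];E=d['extrinsics'];z=d['z_map'].astype(float)
    v,u=np.mgrid[:z.shape[0],:z.shape[1]]
    p=np.stack([(u-K[0,2])/K[0,0]*z,(v-K[1,2])/K[1,1]*z,z],-1)
    w=(p-E[:3,3])@E[:3,:3]; w[z==0]=np.nan
    return w
def st():
    s=manip.observe(); print('t',s['clock'],'tcp',np.round(s['ee_pos'],1),'F',np.round(s['force'],1),'w',round(s['grip_width'],1),'gf',round(s['grip_force'],1)); return s
E
python3 - <<'E'
from h import *
for n in('scene','top'):
    d=grab(n,n+'0'); np.savez(n+'0.npz',**d)
    print(n,d['camera_matrix'].tolist(),np.round(-d['extrinsics'][:3,:3].T@d['extrinsics'][:3,3]),np.round(d['extrinsics'],3).tolist())
s=st(); print(np.round(s['tcp_rot'],3))
E
```

```text
pics
scene [[523.476173928972, 0.0, 321.2411641157324], [0.0, 523.476173928972, 250.58479036979827], [0.0, 0.0, 1.0]] [1156.  522. 1064.] [[-0.666, 0.746, -0.004, 384.34], [0.527, 0.467, -0.71, -97.997], [-0.528, -0.475, -0.704, 1607.338], [0.0, 0.0, 0.0, 1.0]]
top [[583.8666243187215, 0.0, 316.93671879955383], [0.0, 583.8666243187215, 238.04061438308312], [0.0, 0.0, 1.0]] [ 337.  -67. 1320.] [[0.017, -1.0, 0.006, -80.935], [-0.993, -0.018, -0.121, 492.896], [0.121, -0.004, -0.993, 1269.371], [0.0, 0.0, 0.0, 1.0]]
t 0.1 tcp [ 227.4 -608.3  213.5] F [ 0.3 -0.4  0.1] w 95.5 gf 0.0
[[ 0.937  0.35  -0.001]
 [ 0.35  -0.937  0.002]
 [ 0.    -0.002 -1.   ]]
```

View pics/scene0.png

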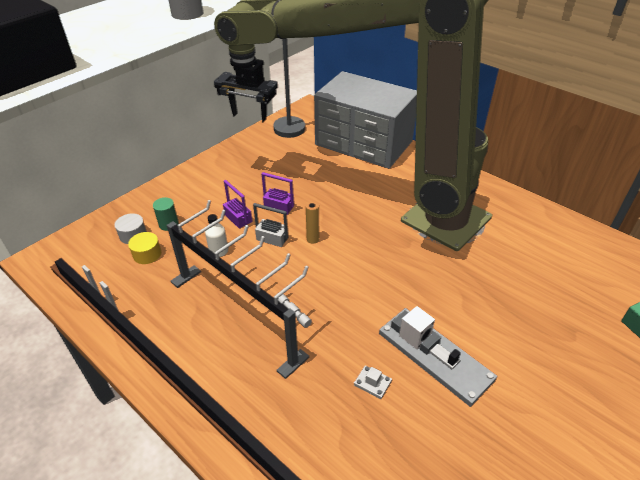

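View pics/top0.png

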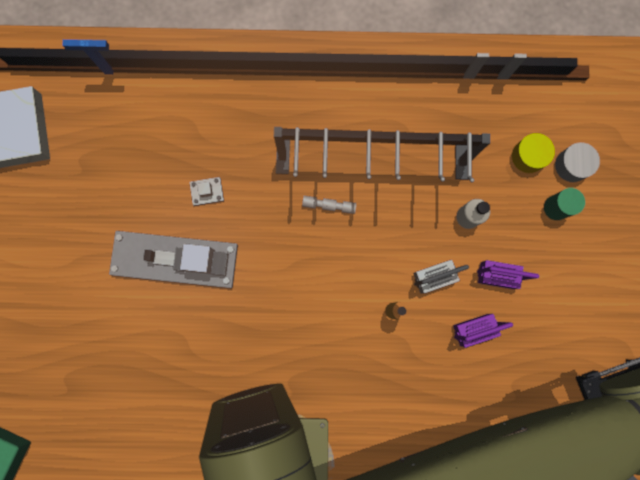

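Run:
```python
from h import *
d=dict(np.load('top0.npz'));w=world(d);px=d['pixels'];hsv=cv2.cvtColor(px,cv2.COLOR_RGB2HSV)
grey=(hsv[...,1]<70)
def rect(name,box,zlo,zhi,m=None):
    x0,y0,x1,y1=box;mm=np.zeros(grey.shape,bool);mm[y0:y1,x0:x1]=1
    mm&=(w[...,2]>zlo)&(w[...,2]<zhi)
    if m is not None: mm&=m
    p=w[mm]; r=cv2.minAreaRect(p[:,:2].astype(np.float32))
    print(name,len(p),'c',np.round(r[0],1),'size',np.round(r[1],1),'ang',round(r[2],2),'zmed',round(np.median(p[:,2]),1)); return p
rect('base',(100,225,245,295),12,27)
rect('block',(100,225,245,295),84,96)
rect('jaws',(100,225,245,295),41,51)
rect('handle',(140,245,162,270),56,68)
rect('cap plate',(180,170,230,210),8,16)
rect('cap boss',(180,170,230,210),38,46)
rect('holder body',(405,255,465,300),40,60)
rect('holder bar',(405,245,490,300),105,125)
rect('rail bar',(265,120,500,185),188,200)
rect('prongs',(265,120,500,185),212,222)
rect('lap',(380,295,410,325),120,140)
rect('oil',(455,195,500,230),60,140)
rect('spool',(295,190,360,220),10,35)
s=cv2.imread('pics/scene0.png')
cv2.imwrite('pics/crop1.png',np.hstack([cv2.resize(s[165:265,200:330],(520,400),interpolation=2),cv2.resize(cv2.imread('pics/top0.png')[250:350,390:460],(280,400))]))
```

```text
base 3736 c [442.5 249. ] size [276.5 100.5] ang 84.93 zmed 20.6
block 691 c [439.9 186.2] size [56.8 55.1] ang 84.95 zmed 90.3
jaws 505 c [441.4 212.4] size [172.2  54.4] ang 84.95 zmed 46.8
handle 85 c [446.3 294.4] size [17.5 23.9] ang 87.69 zmed 61.6
cap plate 441 c [599.3 182.9] size [56.3 70.8] ang 10.6 zmed 12.4
cap boss 145 c [599.5 182.4] size [29.9 28.7] ang 12.4 zmed 42.2
holder body 679 c [ 411.5 -333. ] size [49.9 96. ] ang 19.85 zmed 46.2
holder bar 251 c [ 417.2 -357.7] size [ 21.8 146. ] ang 12.22 zmed 119.1
rail bar 1646 c [ 682.1 -195.8] size [430.1  21.5] ang 89.24 zmed 195.0
prongs 998 c [ 640. -195.] size [343.4  90.8] ang 89.34 zmed 218.5
lap 76 c [ 336.1 -237.3] size [27.5 27. ] ang 47.02 zmed 130.5
oil 586 c [ 550.3 -412.5] size [55.4 52.3] ang 32.33 zmed 93.4
spool 543 c [564.7 -96.1] size [119.7  41.3] ang 82.8 zmed 23.0
```

View pics/crop1.png

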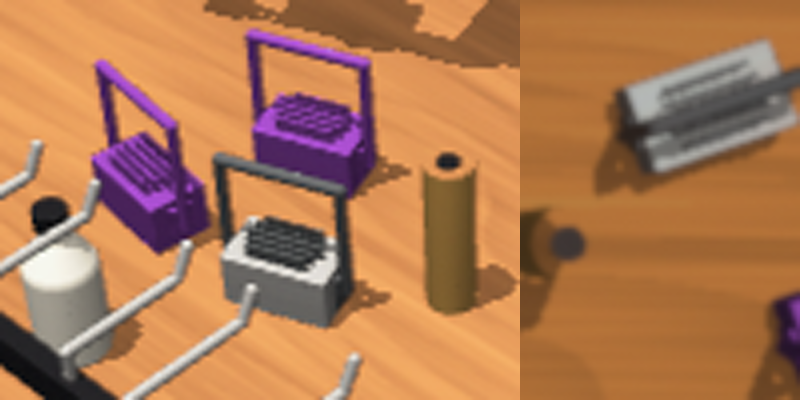

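The top view has three handled look-alikes. The grey holder is at (437,277), and the purple ones are at (505,275) and (482,330). The crop confirms that only the grey one at scene (272,225) is steel, so that is the one I choose. The fixture handle is at (150,257), the body at (196,258) and the cap at (207,190). The spool at (329,205), lap at (397,312) and oil bottle at (478,212) stay where they are.

```bash
cat >> h.py <<'E'
O=np.array([437.0,186.7]);VY=np.array([.0880,.9961]);VX=np.array([.9961,-.0880])
def vise(x,y): return O+x*VX+y*VY
def go(x,y,z,ang=None):
    s=st();R=s['tcp_rot'];d=R.T@(np.array([x,y,z])-s['ee_pos'])/30
    a=np.degrees(np.arctan2(R[1,0],R[0,0]))
    print('x angle',round(a,2),'tilt',np.round(R[:2,2],4),'units',np.round(d,2),'' if ang is None else 'yaw units %.2f'%(-np.radians((ang-a+90)%180-90)/.12))
E
python3 -m inch '[{"yaw":-1},{"yaw":-1},{"yaw":-1},{"yaw":-1},{"yaw":-1}]' && python3 -m inch '[{"yaw":-1},{"yaw":-1},{"yaw":-1},{"yaw":-1},{"yaw":-0.38}]'
python3 - <<'E'
from h import *
p=vise(0,106.5); go(*p,130,84.95)
E
```

```text
t 0.1 tcp [ 227.4 -608.3  213.5] F [ 0.3 -0.4  0.1] w 95.5 gf 0.0
x angle 20.5 tilt [-0.0005  0.0018] units [ 17.35 -25.57   2.84] yaw units -9.37invalid input at $[0]: expected keys x, y, z, yaw, jaw
```

```bash
python3 -m inch '[{"x":0,"y":0,"z":0,"yaw":-1,"jaw":1},{"x":0,"y":0,"z":0,"yaw":-1,"jaw":1},{"x":0,"y":0,"z":0,"yaw":-1,"jaw":1},{"x":0,"y":0,"z":0,"yaw":-1,"jaw":1},{"x":0,"y":0,"z":0,"yaw":-1,"jaw":1}]' && python3 -m inch '[{"x":0,"y":0,"z":0,"yaw":-1,"jaw":1},{"x":0,"y":0,"z":0,"yaw":-1,"jaw":1},{"x":0,"y":0,"z":0,"yaw":-1,"jaw":1},{"x":0,"y":0,"z":0,"yaw":-1,"jaw":1},{"x":0,"y":0,"z":0,"yaw":-0.38,"jaw":1}]'
python3 - <<'E'
from h import *
p=vise(0,106.5); go(*p,130,84.95)
E
```

```text
clock: 0.52
ee_pos: [227.5, -608.5, 213.9]
tcp_rot: [[0.57, 0.821, -0.0], [0.821, -0.57, 0.001], [0.001, -0.001, -1.0]]
force: [-0.1, -1.0, -0.8]
grip_width: 95.1
grip_force: 0.0
clock: 0.93
ee_pos: [227.5, -608.5, 213.9]
tcp_rot: [[0.083, 0.997, -0.0], [0.997, -0.083, 0.001], [0.001, -0.0, -1.0]]
force: [0.1, -0.3, -0.2]
grip_width: 95.0
grip_force: 0.0
t 0.9333 tcp [ 227.5 -608.5  213.9] F [ 0.1 -0.3 -0.2] w 95.0 gf 0.0
x angle 85.27 tilt [-0.0004  0.0012] units [30.54  4.79  2.83] yaw units 0.05
```

```bash
python3 -m inch '[{"x":1,"y":0.16,"z":0,"yaw":0,"jaw":1},{"x":1,"y":0.16,"z":0,"yaw":0,"jaw":1},{"x":1,"y":0.16,"z":0,"yaw":0,"jaw":1},{"x":1,"y":0.16,"z":0,"yaw":0,"jaw":1},{"x":1,"y":0.16,"z":0,"yaw":0,"jaw":1}]' >/dev/null
python3 -m inch '[{"x":1,"y":0.16,"z":0,"yaw":0,"jaw":1},{"x":1,"y":0.16,"z":0,"yaw":0,"jaw":1},{"x":1,"y":0.16,"z":0,"yaw":0,"jaw":1},{"x":1,"y":0.16,"z":0,"yaw":0,"jaw":1},{"x":1,"y":0.16,"z":0,"yaw":0,"jaw":1}]' >/dev/null
python3 -m inch '[{"x":1,"y":0.16,"z":0,"yaw":0,"jaw":1},{"x":1,"y":0.16,"z":0,"yaw":0,"jaw":1},{"x":1,"y":0.16,"z":0,"yaw":0,"jaw":1},{"x":1,"y":0.16,"z":0,"yaw":0,"jaw":1},{"x":1,"y":0.16,"z":0,"yaw":0,"jaw":1}]' >/dev/null
python3 -m inch '[{"x":1,"y":0.16,"z":0,"yaw":0,"jaw":1},{"x":1,"y":0.16,"z":0,"yaw":0,"jaw":1},{"x":1,"y":0.16,"z":0,"yaw":0,"jaw":1},{"x":1,"y":0.16,"z":0,"yaw":0,"jaw":1},{"x":1,"y":0.16,"z":0,"yaw":0,"jaw":1}]' >/dev/null
python3 -m inch '[{"x":1,"y":0.16,"z":0,"yaw":0,"jaw":1},{"x":1,"y":0.16,"z":0,"yaw":0,"jaw":1},{"x":1,"y":0.16,"z":0,"yaw":0,"jaw":1},{"x":1,"y":0.16,"z":0,"yaw":0,"jaw":1},{"x":1,"y":0.16,"z":0,"yaw":0,"jaw":1}]' >/dev/null
python3 -m inch '[{"x":1,"y":0.16,"z":0,"yaw":0,"jaw":1},{"x":1,"y":0.16,"z":0,"yaw":0,"jaw":1},{"x":1,"y":0.16,"z":0,"yaw":0,"jaw":1},{"x":1,"y":0.16,"z":0,"yaw":0,"jaw":1},{"x":1,"y":0.16,"z":0,"yaw":0.05,"jaw":1}]' >/dev/null
python3 - <<'E'
from h import *
p=vise(0,106.5); go(*p,40,84.95)
E
```

```text
t 3.4333 tcp [449.4 276.7 214.1] F [ 0.2 -0.3  0.7] w 95.1 gf 0.0
x angle 84.67 tilt [-0.0007 -0.0004] units [ 0.53 -0.15  5.8 ] yaw units -0.04
```

```bash
python3 -m inch '[{"x":0.53,"y":-0.15,"z":1,"yaw":-0.04,"jaw":1},{"x":0,"y":0,"z":1,"yaw":0,"jaw":1},{"x":0,"y":0,"z":1,"yaw":0,"jaw":1},{"x":0,"y":0,"z":1,"yaw":0,"jaw":0.5},{"x":0,"y":0,"z":1,"yaw":0,"jaw":0.3}]' >/dev/null
python3 -m inch '[{"x":0,"y":0,"z":0.5,"yaw":0,"jaw":0},{"x":0,"y":0,"z":0.43,"yaw":0,"jaw":0},{"x":0,"y":0,"z":0,"yaw":0,"jaw":-1},{"x":0,"y":0,"z":0,"yaw":0,"jaw":-1},{"x":0,"y":0,"z":0,"yaw":0,"jaw":-1}]' 40 
python3 -m inch '[{"x":0,"y":0,"z":0,"yaw":0,"jaw":-1},{"x":0,"y":0,"z":0,"yaw":0,"jaw":-1},{"x":0,"y":0,"z":0,"yaw":0,"jaw":-1}]'
python3 - <<'E'
from h import *
p=vise(0,153); go(*p,36,84.95)
E
```

```text
clock: 4.27
ee_pos: [447.7, 291.9, 38.2]
tcp_rot: [[0.089, 0.996, 0.002], [0.996, -0.089, 0.001], [0.001, 0.002, -1.0]]
force: [0.7, 0.4, -0.4]
grip_width: 53.8
grip_force: 0.0
clock: 4.52
ee_pos: [447.4, 291.8, 38.0]
tcp_rot: [[0.088, 0.996, 0.002], [0.996, -0.088, 0.001], [0.001, 0.002, -1.0]]
force: [-0.3, -0.2, -0.4]
grip_width: 33.6
grip_force: 0.0
t 4.5167 tcp [447.4 291.8  38. ] F [-0.3 -0.2 -0.4] w 33.6 gf 0.0
x angle 84.92 tilt [0.0021 0.001 ] units [ 1.58 -0.04  0.07] yaw units -0.00
```

```bash
python3 -m inch '[{"x":0,"y":0,"z":0,"yaw":0,"jaw":-1},{"x":0,"y":0,"z":0,"yaw":0,"jaw":-1},{"x":0,"y":0,"z":0,"yaw":0,"jaw":-1},{"x":0,"y":0,"z":0,"yaw":0,"jaw":-1}]'
python3 -m inch '[{"x":0.3,"y":0,"z":0,"yaw":0,"jaw":-1},{"x":0.3,"y":0,"z":0,"yaw":0,"jaw":-1},{"x":0.3,"y":0,"z":0,"yaw":0,"jaw":-1},{"x":0.3,"y":0,"z":0,"yaw":0,"jaw":-1},{"x":0.35,"y":0,"z":0,"yaw":0,"jaw":-1}]'
python3 -m inch '[{"x":0,"y":0,"z":0,"yaw":0,"jaw":-1}]'
python3 - <<'E'
from h import *
go(*vise(0,153),36,84.95)
E
```

```text
clock: 4.85
ee_pos: [449.7, 291.5, 37.7]
tcp_rot: [[0.088, 0.996, 0.007], [0.996, -0.088, 0.001], [0.002, 0.007, -1.0]]
force: [10.3, -0.6, -5.6]
grip_width: 23.6
grip_force: 40.0
clock: 5.27
ee_pos: [453.8, 336.6, 37.7]
tcp_rot: [[0.088, 0.996, 0.006], [0.996, -0.088, -0.002], [-0.002, 0.006, -1.0]]
force: [10.0, -6.8, -0.8]
grip_width: 23.9
grip_force: 40.0
clock: 5.35
ee_pos: [454.0, 338.5, 37.7]
tcp_rot: [[0.088, 0.996, 0.007], [0.996, -0.088, 0.001], [0.002, 0.007, -1.0]]
force: [9.2, 0.2, -4.6]
grip_width: 23.7
grip_force: 40.0
t 5.35 tcp [454.  338.5  37.7] F [ 9.2  0.2 -4.6] w 23.7 gf 40.0
x angle 84.96 tilt [0.0069 0.001 ] units [ 0.01 -0.12  0.05] yaw units 0.00
```

```bash
sed -i 's/O=np.array(\[437.0,186.7\])/O=np.array([439.2,186.5])/' h.py
python3 -m inch '[{"x":0,"y":0,"z":0,"yaw":0,"jaw":1},{"x":0,"y":0,"z":0,"yaw":0,"jaw":1},{"x":0,"y":0,"z":-0.5,"yaw":0,"jaw":1},{"x":0,"y":0,"z":-0.8,"yaw":0,"jaw":1},{"x":0,"y":0,"z":-0.9,"yaw":0,"jaw":1}]' >/dev/null
python3 -m inch '[{"x":-0.9,"y":0,"z":-0.4,"yaw":0,"jaw":1},{"x":-0.9,"y":0,"z":0,"yaw":0,"jaw":1},{"x":-0.9,"y":0,"z":0,"yaw":0,"jaw":1},{"x":-0.9,"y":0,"z":0,"yaw":0,"jaw":1},{"x":-0.85,"y":0,"z":0,"yaw":0,"jaw":1}]'
python3 - <<'E'
from h import *
go(*vise(0,18),36,84.95)
d=grab('top','top1');w=world(d)
for n,box,lo,hi in(('block',(170,225,245,295),84,96),('handle',(110,245,162,275),56,68),('hold',(390,225,480,320),108,125)):
    m=np.zeros((480,640),bool);m[box[1]:box[3],box[0]:box[2]]=1
    p=w[m&(w[...,2]>lo)&(w[...,2]<hi)]
    if len(p)>5: print(n,len(p),cv2.minAreaRect(p[:,:2].astype(np.float32)),np.median(p,0))
E
```

```text
clock: 6.18
ee_pos: [438.2, 203.6, 114.8]
tcp_rot: [[0.088, 0.996, -0.0], [0.996, -0.088, -0.0], [-0.0, -0.0, -1.0]]
force: [0.3, 0.6, 0.3]
grip_width: 85.0
grip_force: 0.0
t 6.1833 tcp [438.2 203.6 114.8] F [0.3 0.6 0.3] w 85.0 gf 0.0
x angle 84.95 tilt [-0.0003 -0.    ] units [0.04 0.09 2.63] yaw units -0.00
block 495 ((439.5705261230469, 182.97088623046875), (50.70209503173828, 55.3375244140625), 85.94268798828125) [439.87925336 177.95936221  90.67041397]
hold 257 ((386.9523620605469, -300.55029296875), (34.552940368652344, 187.0177459716797), 35.564109802246094) [ 411.22481464 -331.76825409  119.55710609]
```

```bash
python3 -m inch '[{"x":0.04,"y":0.09,"z":0.9,"yaw":0,"jaw":0.7},{"x":0,"y":0,"z":0.9,"yaw":0,"jaw":0.5},{"x":0,"y":0,"z":0.83,"yaw":0,"jaw":0.3},{"x":0,"y":0,"z":0,"yaw":0,"jaw":-1},{"x":0,"y":0,"z":0,"yaw":0,"jaw":-1}]' 8
python3 -m inch '[{"x":0,"y":0,"z":0,"yaw":0,"jaw":-1},{"x":0,"y":0,"z":0,"yaw":0,"jaw":-1},{"x":0,"y":0,"z":0,"yaw":0,"jaw":-1}]'
python3 -m inch '[{"x":0,"y":0,"z":-0.15,"yaw":0,"jaw":-1},{"x":0,"y":0,"z":-0.15,"yaw":0,"jaw":-1},{"x":0,"y":0,"z":-0.2,"yaw":0,"jaw":-1},{"x":0,"y":0,"z":-0.2,"yaw":0,"jaw":-1},{"x":0,"y":0,"z":-0.2,"yaw":0,"jaw":-1}]'
python3 - <<'E'
from h import *
d=grab('scene','s2');cv2.imwrite('pics/s2c.png',cv2.resize(d['pixels'][280:420,360:510,::-1],(600,560)))
st()
E
```

```text
clock: 6.65
ee_pos: [440.2, 205.3, 34.7]
tcp_rot: [[0.088, 0.996, -0.004], [0.996, -0.088, -0.001], [-0.001, -0.004, -1.0]]
force: [0.5, 0.9, 0.8]
grip_width: 66.2
grip_force: 0.0
clock: 6.9
ee_pos: [443.4, 206.4, 37.9]
tcp_rot: [[0.088, 0.996, 0.004], [0.996, -0.088, 0.001], [0.002, 0.004, -1.0]]
force: [1.8, 1.8, 0.6]
grip_width: 55.0
grip_force: 8.0
clock: 7.32
ee_pos: [441.3, 205.6, 63.1]
tcp_rot: [[0.089, 0.996, -0.001], [0.996, -0.089, -0.0], [-0.0, -0.001, -1.0]]
force: [0.2, -0.6, -7.4]
grip_width: 55.0
grip_force: 8.0
t 7.3667 tcp [442.4 206.   64.7] F [ 0.5  0.2 -6. ] w 54.8 gf 8.0
```

View pics/s2c.png

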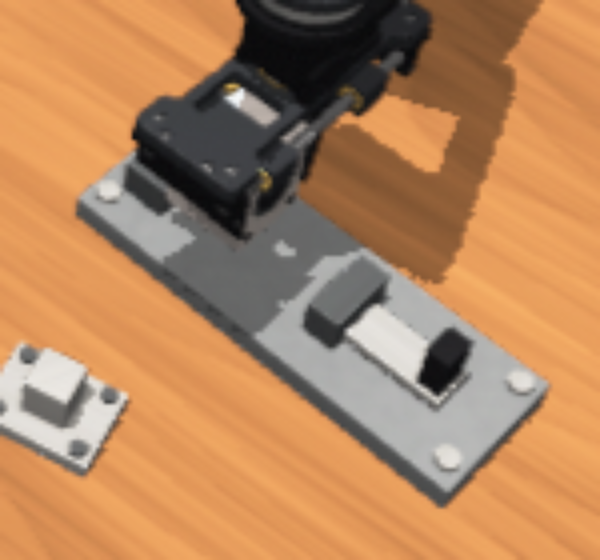

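The crop shows the jaw open and the block hidden behind the gripper, with the wrist carrying about 6 N. I'll lift clear and look again.

```bash
python3 -m inch '[{"x":0,"y":0,"z":-0.5,"yaw":0,"jaw":-1},{"x":0,"y":0,"z":-0.5,"yaw":0,"jaw":-1},{"x":0,"y":0,"z":-0.5,"yaw":0,"jaw":-1},{"x":0,"y":0,"z":-0.5,"yaw":0,"jaw":-1},{"x":0,"y":0,"z":-0.5,"yaw":0,"jaw":-1}]'
python3 - <<'E'
from h import *
d=grab('scene','s3');cv2.imwrite('pics/s3c.png',cv2.resize(d['pixels'][260:400,360:510,::-1],(600,560)))
st()
E
```

```text
clock: 7.78
ee_pos: [441.4, 205.6, 138.5]
tcp_rot: [[0.088, 0.996, -0.0], [0.996, -0.088, -0.0], [-0.0, -0.0, -1.0]]
force: [0.4, 0.1, -6.3]
grip_width: 55.2
grip_force: 8.0
t 7.8333 tcp [443.5 206.3 142.3] F [ 2.2  1.4 -4. ] w 55.0 gf 8.0
```

View pics/s3c.png

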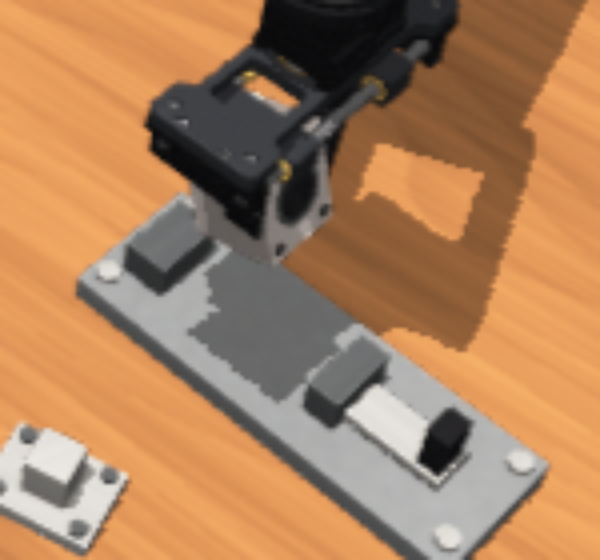

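The bored face is still upright, so it hasn't swung. I'll go lower over the seat and ease the grip in steps, watching the moment from the block's offset weight.

```bash
cat >> h.py <<'E'
def tilt():
    "plane of the bored face in the scene view: largest light-grey patch right at the gripper"
    s=manip.observe();G=s['ee_pos']+np.array([0,0,19]);d=grab('scene');w=world(d);hsv=cv2.cvtColor(d['pixels'],cv2.COLOR_RGB2HSV)
    q=w-G;a=q[...,:2]@VX;b=q[...,:2]@VY
    m=(abs(a)<26)&(abs(b)<62)&(abs(q[...,2])<62)&(hsv[...,1]<60)&(hsv[...,2]>110)&(w[...,2]>50)
    B,A=b[m],q[...,2][m]
    print('pts',m.sum(),'torque',np.round(s['wrist_torque'],3),'y-range',np.round(np.percentile(B,[2,50,98]),1),'z-range',np.round(np.percentile(A,[2,50,98]),1))
    c=np.cov(B,A);v=np.linalg.eigh(c)[1][:,1];print('face line dir (y,z)',np.round(v,2))
E
python3 -m inch '[{"x":0.35,"y":0,"z":0.5,"yaw":0,"jaw":-1},{"x":0,"y":0,"z":0.7,"yaw":0,"jaw":-1},{"x":0,"y":0,"z":0.7,"yaw":0,"jaw":-1},{"x":0,"y":0,"z":0.4,"yaw":0,"jaw":-1},{"x":0,"y":0,"z":0,"yaw":0,"jaw":-1}]'  8 >/dev/null
python3 -c "from h import *;st();tilt()"
python3 -m inch '[{"x":0,"y":0,"z":0,"yaw":0,"jaw":-1},{"x":0,"y":0,"z":0,"yaw":0,"jaw":-1},{"x":0,"y":0,"z":0,"yaw":0,"jaw":-1},{"x":0,"y":0,"z":0,"yaw":0,"jaw":-1},{"x":0,"y":0,"z":0,"yaw":0,"jaw":-1}]' 6 >/dev/null
python3 -c "from h import *;st();tilt()"
python3 -m inch '[{"x":0,"y":0,"z":0,"yaw":0,"jaw":-1},{"x":0,"y":0,"z":0,"yaw":0,"jaw":-1},{"x":0,"y":0,"z":0,"yaw":0,"jaw":-1},{"x":0,"y":0,"z":0,"yaw":0,"jaw":-1},{"x":0,"y":0,"z":0,"yaw":0,"jaw":-1}]' 5 >/dev/null
python3 -c "from h import *;st();tilt()"
```

```text
t 8.25 tcp [439.6 215.1  64.9] F [-1.2  0.1 -6.7] w 54.8 gf 8.0
pts 139 torque [ 0.003  0.032 -0.044] y-range [-37.9  17.   26.1] z-range [-33.4 -18.   23.7]
face line dir (y,z) [-0.72  0.7 ]
t 8.7167 tcp [443.2 216.4  69.7] F [ 0.3 -0.2 -6.7] w 54.9 gf 6.0
pts 157 torque [ 0.015 -0.078  0.029] y-range [-25.7  21.6  30.2] z-range [-37.8 -22.6  15. ]
face line dir (y,z) [-0.69  0.72]
t 9.1833 tcp [442.8 216.3  69.2] F [-1.1  0.  -3.4] w 55.0 gf 5.0
pts 174 torque [-0.014  0.038 -0.025] y-range [ 5.8 24.8 33.6] z-range [-37.  -22.8   5.2]
face line dir (y,z) [-0.59  0.81]
```

```bash
python3 -m inch '[{"x":0,"y":0,"z":0,"yaw":0,"jaw":-1},{"x":0,"y":0,"z":0,"yaw":0,"jaw":-1},{"x":0,"y":0,"z":0,"yaw":0,"jaw":-1},{"x":0,"y":0,"z":0,"yaw":0,"jaw":-1},{"x":0,"y":0,"z":0,"yaw":0,"jaw":-1}]' 5 >/dev/null
python3 -m inch '[{"x":0,"y":0,"z":0,"yaw":0,"jaw":-1},{"x":0,"y":0,"z":0,"yaw":0,"jaw":-1},{"x":0,"y":0,"z":0,"yaw":0,"jaw":-1},{"x":0,"y":0,"z":0,"yaw":0,"jaw":-1},{"x":0,"y":0,"z":0,"yaw":0,"jaw":-1}]' >/dev/null
python3 -c "
from h import *
st();tilt()
d=grab('scene');cv2.imwrite('pics/s4c.png',cv2.resize(d['pixels'][260:400,360:510,::-1],(600,560)))"
```

```text
t 10.0667 tcp [442.8 216.2  69.1] F [-1.4  0.6 -1. ] w 55.0 gf 5.0
pts 178 torque [ 0.009  0.123 -0.035] y-range [-2.2 24.7 33.4] z-range [-36.7 -23.2   7.3]
face line dir (y,z) [-0.62  0.78]
```

View pics/s4c.png

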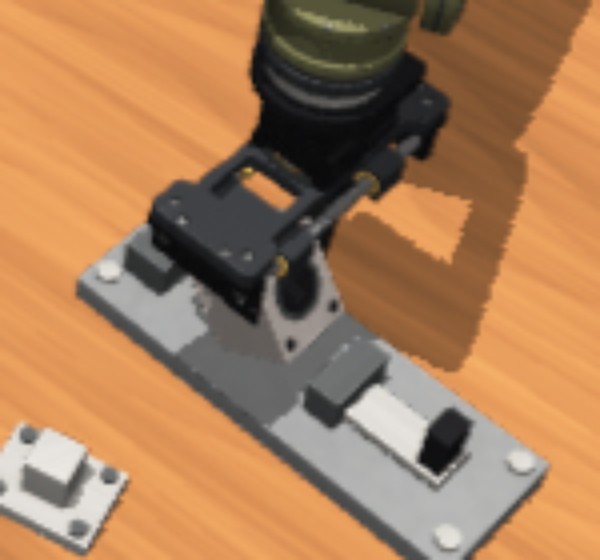

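The block has tilted about 35° and its lower edge now rests on the base, since Fz is about -1. I'll raise it and let it swing further.

```bash
python3 -m inch '[{"x":0,"y":0,"z":0,"yaw":0,"jaw":-1},{"x":0,"y":0,"z":-0.2,"yaw":0,"jaw":-1},{"x":0,"y":0,"z":-0.3,"yaw":0,"jaw":-1},{"x":0,"y":0,"z":-0.2,"yaw":0,"jaw":-1},{"x":0,"y":0,"z":0,"yaw":0,"jaw":-1}]' 8 >/dev/null
python3 -c "from h import *;st();tilt()"
python3 -m inch '[{"x":0,"y":0,"z":0,"yaw":0,"jaw":-1},{"x":0,"y":0,"z":0,"yaw":0,"jaw":-1},{"x":0,"y":0,"z":0,"yaw":0,"jaw":-1},{"x":0,"y":0,"z":0,"yaw":0,"jaw":-1},{"x":0,"y":0,"z":0,"yaw":0,"jaw":-1}]' 5.5 >/dev/null
python3 -c "from h import *;st();tilt()"
python3 -m inch '[{"x":0,"y":0,"z":0,"yaw":0,"jaw":-1},{"x":0,"y":0,"z":0,"yaw":0,"jaw":-1},{"x":0,"y":0,"z":0,"yaw":0,"jaw":-1},{"x":0,"y":0,"z":0,"yaw":0,"jaw":-1},{"x":0,"y":0,"z":0,"yaw":0,"jaw":-1}]' 5.5 >/dev/null
python3 -c "
from h import *
st();tilt()
d=grab('scene');cv2.imwrite('pics/s5c.png',cv2.resize(d['pixels'][260:400,360:510,::-1],(600,560)))"
```

```text
t 10.5833 tcp [443.7 216.5  91.6] F [ 0.4 -0.3 -6.5] w 55.3 gf 8.0
pts 178 torque [ 0.081 -0.167 -0.006] y-range [-3.  24.4 33.4] z-range [-38.5 -23.6   7. ]
face line dir (y,z) [-0.62  0.79]
t 11.05 tcp [442.4 216.1  89.5] F [-0.4  0.7 -7.1] w 55.3 gf 5.5
pts 174 torque [ 0.011 -0.096  0.046] y-range [ 5.7 25.1 33.6] z-range [-37.  -23.4   4.9]
face line dir (y,z) [-0.57  0.82]
t 11.5167 tcp [442.7 216.2  89.9] F [ 0.7 -0.4 -7.2] w 55.1 gf 5.5
pts 178 torque [ 0.105 -0.127  0.025] y-range [-16.7  24.7  32.8] z-range [-36.7 -23.9   4.9]
face line dir (y,z) [-0.7   0.71]
```

View pics/s5c.png

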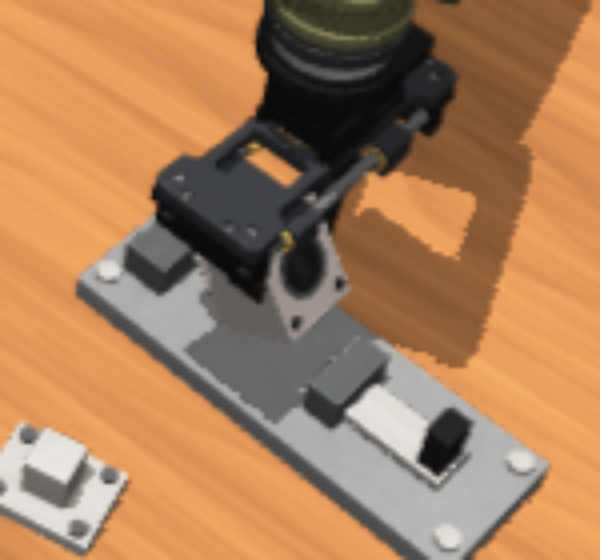

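The block is about 37° over and has slipped roughly 14 mm in the pads. It tips the right way by itself once its lower edge bears and the tilt passes 39°. I'll shift it toward the sliding jaw, set that edge on the base and push the top over.

```bash
cat >> h.py <<'E'
def face():
    s=manip.observe();G=s['ee_pos']+np.array([0,0,19]);d=grab('scene');w=world(d);hsv=cv2.cvtColor(d['pixels'],cv2.COLOR_RGB2HSV)
    q=w-G;a=q[...,:2]@VX;b=q[...,:2]@VY;z=q[...,2]
    m=(abs(a)<26)&(b>-70)&(b<70)&(abs(z)<70)&(hsv[...,1]<60)&(hsv[...,2]>100)&(w[...,2]>52)
    B,Z=b[m],z[m];best=0;rng=np.random.default_rng(0)
    for _ in range(400):
        i,j=rng.choice(len(B),2,False);v=np.array([B[j]-B[i],Z[j]-Z[i]]);L=np.hypot(*v)
        if L<8: continue
        n=np.array([-v[1],v[0]])/L;n*=np.sign(n[0]+n[1]);r=abs((B-B[i])*n[0]+(Z-Z[i])*n[1])<1.5
        if r.sum()>best: best=r.sum();res=(n,r)
    n,r=res;gy=(G[:2]-O)@VY
    print('inliers',best,'/',m.sum(),'theta',round(np.degrees(np.arctan2(n[1],n[0])),1),'face dist from G',round(np.median(B[r]*n[0]+Z[r]*n[1]),1),'lowest',np.round([B[r][Z[r].argmin()],Z[r].min()],1),'G vise y,z',np.round([gy,G[2]],1))
E
python3 -c "from h import *;face()"
python3 -m inch '[{"x":0.3,"y":0,"z":0,"yaw":0,"jaw":-1},{"x":0.3,"y":0,"z":0,"yaw":0,"jaw":-1},{"x":0.3,"y":0,"z":0,"yaw":0,"jaw":-1},{"x":0,"y":0,"z":0,"yaw":0,"jaw":-1}]' 7 >/dev/null
python3 -c "from h import *;st();face()"
python3 -m inch '[{"x":0,"y":0,"z":0,"yaw":0,"jaw":-1},{"x":0,"y":0,"z":0,"yaw":0,"jaw":-1},{"x":0,"y":0,"z":0,"yaw":0,"jaw":-1},{"x":0,"y":0,"z":0,"yaw":0,"jaw":-1}]' 5 >/dev/null
python3 -c "from h import *;st();face()"
```

```text
inliers 124 / 193 theta 35.2 face dist from G 6.4 lowest [ 33.  -37.5] G vise y,z [ 29.9 108.9]
t 12.0 tcp [445.4 245.1  90.2] F [ 0.6 -0.3 -6.9] w 55.1 gf 7.0
inliers 111 / 181 theta 34.3 face dist from G 8.2 lowest [ 33.7 -37.6] G vise y,z [ 58.9 109.2]
t 12.3833 tcp [445.  242.8  89.8] F [-0.5 -0.7 -8.1] w 55.3 gf 5.0
inliers 134 / 188 theta 34.4 face dist from G 7.9 lowest [ 34.  -37.1] G vise y,z [ 56.6 108.8]
```

```bash
python3 -m inch '[{"x":0,"y":0,"z":0.25,"yaw":0,"jaw":-1},{"x":0,"y":0,"z":0.25,"yaw":0,"jaw":-1},{"x":0,"y":0,"z":0.22,"yaw":0,"jaw":-1},{"x":0,"y":0,"z":0,"yaw":0,"jaw":-1}]' 6 
python3 -m inch '[{"x":-0.2,"y":0,"z":0.02,"yaw":0,"jaw":-1},{"x":-0.2,"y":0,"z":0,"yaw":0,"jaw":-1},{"x":-0.2,"y":0,"z":0,"yaw":0,"jaw":-1},{"x":-0.2,"y":0,"z":0.04,"yaw":0,"jaw":-1},{"x":0,"y":0,"z":0,"yaw":0,"jaw":-1}]' 6 
python3 -c "from h import *;st();face()"
```

```text
clock: 12.77
ee_pos: [445.4, 242.7, 67.8]
tcp_rot: [[0.088, 0.996, 0.0], [0.996, -0.088, -0.001], [-0.001, 0.0, -1.0]]
force: [1.5, -0.8, -4.4]
grip_width: 54.7
grip_force: 6.0
clock: 13.18
ee_pos: [442.9, 217.7, 66.4]
tcp_rot: [[0.089, 0.996, 0.0], [0.996, -0.089, -0.001], [-0.001, 0.0, -1.0]]
force: [1.2, -1.2, -3.8]
grip_width: 55.0
grip_force: 6.0
t 13.1833 tcp [442.9 217.7  66.4] F [ 1.2 -1.2 -3.8] w 55.0 gf 6.0
inliers 114 / 211 theta 62.9 face dist from G 5.0 lowest [ 40.4 -15.9] G vise y,z [31.4 85.4]
```

```bash
python3 -m inch '[{"x":-0.33,"y":0,"z":0.11,"yaw":0,"jaw":-1},{"x":-0.32,"y":0,"z":0.17,"yaw":0,"jaw":-1},{"x":-0.29,"y":0,"z":0.21,"yaw":0,"jaw":-1},{"x":0,"y":0,"z":0.05,"yaw":0,"jaw":-1},{"x":0,"y":0,"z":0,"yaw":0,"jaw":-1}]' 6 
python3 -c "
from h import *;st();face()
d=grab('scene');cv2.imwrite('pics/s6c.png',cv2.resize(d['pixels'][260:400,360:510,::-1],(600,560)))"
```

```text
clock: 13.65
ee_pos: [440.5, 189.8, 50.5]
tcp_rot: [[0.089, 0.996, -0.0], [0.996, -0.089, -0.001], [-0.001, -0.0, -1.0]]
force: [-1.8, -3.2, 2.8]
grip_width: 54.8
grip_force: 6.0
t 13.65 tcp [440.5 189.8  50.5] F [-1.8 -3.2  2.8] w 54.8 gf 6.0
inliers 123 / 267 theta 91.0 face dist from G 5.6 lowest [28.3  4.6] G vise y,z [ 3.4 69.5]
```

View pics/s6c.png

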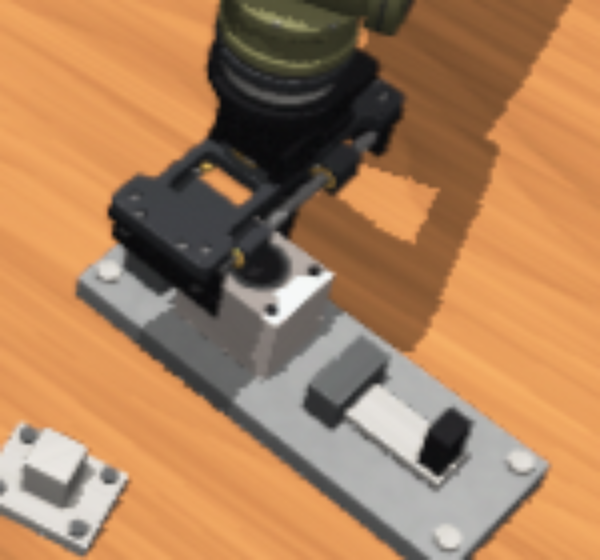

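The bored face is up and the body sits on the base (theta 91°). I'll release it, grip the handle and close the jaw.

```bash
python3 -m inch '[{"x":0,"y":0,"z":0,"yaw":0,"jaw":1},{"x":0,"y":0,"z":0,"yaw":0,"jaw":1},{"x":0,"y":0,"z":0,"yaw":0,"jaw":1},{"x":0,"y":0,"z":-0.6,"yaw":0,"jaw":1},{"x":0,"y":0,"z":-0.9,"yaw":0,"jaw":0.5}]' 40 >/dev/null
python3 -m inch '[{"x":0.5,"y":0,"z":-0.5,"yaw":0,"jaw":0.3},{"x":1,"y":0,"z":0,"yaw":0,"jaw":0.3},{"x":1,"y":0,"z":0,"yaw":0,"jaw":0.3},{"x":1,"y":0,"z":0,"yaw":0,"jaw":0.1},{"x":1,"y":0,"z":0,"yaw":0,"jaw":0}]'  >/dev/null
python3 -m inch '[{"x":0.4,"y":0,"z":0,"yaw":0,"jaw":0}]'  >/dev/null
python3 -c "
from h import *
go(454,338.5,36,84.95)
d=grab('top');w=world(d);m=np.zeros((480,640),bool);m[225:295,165:245]=1
p=w[m&(w[...,2]>71)&(w[...,2]<81)];r=cv2.minAreaRect(p[:,:2].astype(np.float32));print('face',len(p),r,'vise',(np.array(r[0])-O)@VX,(np.array(r[0])-O)@VY)"
```

```text
t 14.6667 tcp [453.5 340.7 110.4] F [-0.2 -0.9  0.7] w 49.5 gf 0.0
x angle 85.06 tilt [0.0006 0.0017] units [-0.08  0.02  2.48] yaw units 0.02
face 808 ((438.4782409667969, 204.44192504882812), (70.65338897705078, 54.78895568847656), 84.80281066894531) vise -2.2978335772704965 17.808436746215822
```

```bash
python3 -m inch '[{"x":-0.08,"y":0,"z":1,"yaw":0,"jaw":0},{"x":0,"y":0,"z":1,"yaw":0,"jaw":0},{"x":0,"y":0,"z":0.48,"yaw":0,"jaw":-1},{"x":0,"y":0,"z":0,"yaw":0,"jaw":-1},{"x":0,"y":0,"z":0,"yaw":0,"jaw":-1}]' 40 >/dev/null
python3 -m inch '[{"x":0,"y":0,"z":0,"yaw":0,"jaw":-1},{"x":0,"y":0,"z":0,"yaw":0,"jaw":-1},{"x":0,"y":0,"z":0,"yaw":0,"jaw":-1}]' 
python3 -m inch '[{"x":-0.25,"y":0,"z":0,"yaw":0,"jaw":-1},{"x":-0.25,"y":0,"z":0,"yaw":0,"jaw":-1},{"x":-0.25,"y":0,"z":0,"yaw":0,"jaw":-1},{"x":-0.25,"y":0,"z":0,"yaw":0,"jaw":-1},{"x":0,"y":0,"z":0,"yaw":0,"jaw":-1}]' 
python3 -m inch '[{"x":-0.1,"y":0,"z":0,"yaw":0,"jaw":-1},{"x":-0.1,"y":0,"z":0,"yaw":0,"jaw":-1},{"x":0,"y":0,"z":0,"yaw":0,"jaw":-1},{"x":0,"y":0,"z":0,"yaw":0,"jaw":-1}]'
```

```text
clock: 15.38
ee_pos: [453.7, 335.3, 37.3]
tcp_rot: [[0.089, 0.996, 0.001], [0.996, -0.089, 0.001], [0.001, 0.001, -1.0]]
force: [-1.4, -0.6, 1.2]
grip_width: 23.6
grip_force: 40.0
clock: 15.8
ee_pos: [451.1, 305.7, 37.3]
tcp_rot: [[0.089, 0.996, 0.002], [0.996, -0.089, 0.003], [0.003, 0.001, -1.0]]
force: [-1.0, 3.1, 2.5]
grip_width: 24.0
grip_force: 40.0
clock: 16.13
ee_pos: [450.6, 300.9, 37.4]
tcp_rot: [[0.089, 0.996, 0.002], [0.996, -0.089, 0.004], [0.004, 0.001, -1.0]]
force: [-2.1, 5.0, 2.0]
grip_width: 23.6
grip_force: 40.0
```

```bash
python3 -m inch '[{"x":-0.1,"y":0,"z":0,"yaw":0,"jaw":-1},{"x":-0.05,"y":0,"z":0,"yaw":0,"jaw":-1},{"x":0,"y":0,"z":0,"yaw":0,"jaw":-1},{"x":0,"y":0,"z":0,"yaw":0,"jaw":-1}]' |grep -E 'ee|^force'
python3 -m inch '[{"x":-0.1,"y":0,"z":0,"yaw":0,"jaw":-1},{"x":-0.05,"y":0,"z":0,"yaw":0,"jaw":-1},{"x":0,"y":0,"z":0,"yaw":0,"jaw":-1},{"x":0,"y":0,"z":0,"yaw":0,"jaw":-1}]' |grep -E 'ee|^force'
python3 -c "
from h import *
d=grab('top');w=world(d)
def f(n,b,lo,hi):
    m=np.zeros((480,640),bool);m[b[1]:b[3],b[0]:b[2]]=1
    p=w[m&(w[...,2]>lo)&(w[...,2]<hi)][:,:2];r=cv2.minAreaRect(p.astype(np.float32));v=(p-O);print(n,len(p),np.round(r[0],1),np.round(r[1],1),round(r[2],1),'vise x',np.percentile(v@VX,[2,98]).round(1),'y',np.percentile(v@VY,[2,98]).round(1))
f('face',(165,225,245,295),71,81);f('fixjaw',(205,225,245,295),43,50)"
```

```text
ee_pos: [450.3, 297.4, 37.4]
force: [-1.8, 9.7, -0.5]
ee_pos: [450.3, 296.7, 37.4]
force: [-0.4, 23.7, -8.3]
face 804 [437.2 192.6] [71.8 54.9] 84.7 vise x [-28.9  24. ] y [-28.4  39.5]
fixjaw 288 [431.9 143. ] [32.1 53.2] 84.3 vise x [-27.   21.7] y [-59.4 -28.8]
```

```bash
python3 -m inch '[{"x":0,"y":0,"z":0,"yaw":0,"jaw":1},{"x":0,"y":0,"z":0,"yaw":0,"jaw":1},{"x":0,"y":0,"z":0,"yaw":0,"jaw":1},{"x":0,"y":0,"z":-0.8,"yaw":0,"jaw":0.3},{"x":0,"y":0,"z":-0.9,"yaw":0,"jaw":0.3}]' >/dev/null
python3 -m inch '[{"x":0,"y":0.3,"z":-0.8,"yaw":0,"jaw":0.3},{"x":0,"y":1,"z":0,"yaw":0,"jaw":0.3},{"x":-0.5,"y":1,"z":0,"yaw":0,"jaw":0.3},{"x":-1,"y":1,"z":0,"yaw":0,"jaw":0.3},{"x":-1,"y":1,"z":0,"yaw":0,"jaw":0.3}]' |grep ee
python3 -c "
from h import *
d=grab('top');w=world(d)
def f(n,b,lo,hi):
    m=np.zeros((480,640),bool);m[b[1]:b[3],b[0]:b[2]]=1
    p=w[m&(w[...,2]>lo)&(w[...,2]<hi)][:,:2];r=cv2.minAreaRect(p.astype(np.float32));print(n,len(p),r)
f('face',(165,225,245,295),71,81)
f('hand',(110,240,165,275),56,68)
f('cap',(180,165,230,212),8,16)
f('boss',(180,165,230,212),38,46)
go(601,182.6,15,100.8)"
```

```text
ee_pos: [571.6, 204.2, 111.6]
face 411 ((436.08026123046875, 178.904052734375), (43.94574737548828, 55.905879974365234), 87.04612731933594)
hand 0 ((0.0, 0.0), (0.0, 0.0), 0.0)
cap 416 ((594.8837890625, 180.52236938476562), (82.6211929321289, 67.94579315185547), 12.2129487991333)
boss 145 ((599.699462890625, 182.25794982910156), (28.09492301940918, 27.836862564086914), 11.627124786376953)
t 17.7333 tcp [576.  198.2 111.8] F [ 1.7 -3.7  2. ] w 61.8 gf 0.0
x angle 84.7 tilt [ 0.0053 -0.0041] units [-0.43  0.86  3.23] yaw units -2.34
```

```bash
python3 -m inch '[{"x":0,"y":0,"z":0,"yaw":-1,"jaw":0.3},{"x":0,"y":0,"z":0,"yaw":-1,"jaw":0.3},{"x":0,"y":0,"z":0,"yaw":-0.36,"jaw":0.3},{"x":0,"y":0,"z":0,"yaw":0,"jaw":0.3}]' >/dev/null
python3 -c "
from h import *
go(601,182.4,15,101)"
```

```text
t 18.0667 tcp [570.3 204.5 110.9] F [ 0.2  0.8 -0.7] w 61.9 gf 0.0
x angle 101.12 tilt [ 0.0001 -0.0006] units [-0.92  0.86  3.2 ] yaw units 0.02
```

```bash
python3 -m inch '[{"x":-0.46,"y":0.43,"z":0.5,"yaw":0,"jaw":0.3},{"x":-0.46,"y":0.43,"z":0.9,"yaw":0,"jaw":0.3},{"x":0,"y":0,"z":0.9,"yaw":0,"jaw":0.3},{"x":0,"y":0,"z":0.5,"yaw":0,"jaw":0.3},{"x":0,"y":0,"z":0,"yaw":0,"jaw":0.3}]' >/dev/null
python3 -c "
from h import *
go(601,182.4,15.5,101)"
```

```text
t 18.4833 tcp [597.5 182.   22.1] F [-1.1 -1.1 -0.1] w 61.9 gf 0.0
x angle 101.04 tilt [-0.008  -0.0021] units [-0.01  0.12  0.22] yaw units 0.01
```

```bash
python3 -m inch '[{"x":0,"y":0.04,"z":0.17,"yaw":0,"jaw":-1},{"x":0,"y":0,"z":0,"yaw":0,"jaw":-1},{"x":0,"y":0,"z":0,"yaw":0,"jaw":-1},{"x":0,"y":0,"z":0,"yaw":0,"jaw":-1},{"x":0,"y":0,"z":0,"yaw":0,"jaw":-1}]' 40 |grep -E "^force|ee|grip"
python3 -m inch '[{"x":0,"y":0,"z":0,"yaw":0,"jaw":-1},{"x":0,"y":0,"z":0,"yaw":0,"jaw":-1},{"x":0,"y":0,"z":0,"yaw":0,"jaw":-1}]' |grep -E "^force|ee|grip"
python3 -m inch '[{"x":0,"y":0,"z":0,"yaw":0,"jaw":-1}]' |grep -E "^force|ee|grip|rot"
```

```text
ee_pos: [602.9, 183.8, 23.3]
force: [-0.1, 0.1, 1.0]
grip_width: 34.0
grip_force: 0.0
ee_pos: [602.7, 183.7, 22.9]
force: [-0.4, 0.4, 4.2]
grip_width: 27.6
grip_force: 40.0
ee_pos: [602.7, 183.7, 22.9]
tcp_rot: [[-0.193, 0.981, 0.002], [0.981, 0.193, 0.0], [0.0, 0.002, -1.0]]
force: [-1.5, -0.2, 6.0]
grip_width: 27.6
grip_force: 40.0
```

```bash
python3 -m inch '[{"x":0,"y":0,"z":-0.5,"yaw":0,"jaw":-1},{"x":0,"y":0,"z":-1,"yaw":0,"jaw":-1},{"x":0,"y":0,"z":-1,"yaw":0,"jaw":-1},{"x":0,"y":0,"z":-1,"yaw":0,"jaw":-1},{"x":0,"y":0,"z":-0.5,"yaw":0,"jaw":-1}]' |grep -E "^force|ee|grip"
python3 -m inch '[{"x":0,"y":0,"z":0,"yaw":1,"jaw":-1},{"x":0,"y":0,"z":0,"yaw":1,"jaw":-1},{"x":0,"y":0,"z":0,"yaw":0.34,"jaw":-1},{"x":0,"y":0,"z":0,"yaw":0,"jaw":-1}]' |grep -E "^force|ee|grip"
python3 -c "
from h import *
go(*vise(1,7.4),99,84.9)"
```

```text
ee_pos: [602.8, 183.6, 145.4]
force: [1.9, 0.7, -3.8]
grip_width: 27.5
grip_force: 40.0
ee_pos: [600.7, 183.1, 140.7]
force: [0.2, -0.6, -5.4]
grip_width: 27.8
grip_force: 40.0
t 19.9833 tcp [600.7 183.1 140.7] F [ 0.2 -0.6 -5.4] w 27.8 gf 40.0
x angle 85.02 tilt [-0.0028 -0.0007] units [-0.11 -5.33  1.4 ] yaw units 0.02
```

```bash
python3 -m inch '[{"x":0,"y":-0.7,"z":0,"yaw":0,"jaw":-1},{"x":0,"y":-1,"z":0,"yaw":0,"jaw":-1},{"x":0,"y":-1,"z":0,"yaw":0,"jaw":-1},{"x":0,"y":-1,"z":0,"yaw":0,"jaw":-1},{"x":0,"y":-0.9,"z":0,"yaw":0,"jaw":-1}]' |grep -E "^force"
python3 -m inch '[{"x":-0.11,"y":-0.5,"z":0,"yaw":0,"jaw":-1},{"x":0,"y":-0.23,"z":0,"yaw":0.02,"jaw":-1},{"x":0,"y":0,"z":0,"yaw":0,"jaw":-1},{"x":0,"y":0,"z":0,"yaw":0,"jaw":-1},{"x":0,"y":0,"z":0,"yaw":0,"jaw":-1}]' |grep -E "^force"
python3 -c "
from h import *
go(*vise(1,7.4),99,84.9)
import time
d=grab('top');w=world(d);m=np.zeros((480,640),bool);m[200:310,150:260]=1;e=m&(w[...,2]>95)&(w[...,2]<135);print(e.sum())"
```

```text
force: [-0.9, -0.5, -4.8]
force: [-0.1, 0.7, -4.4]
t 20.8167 tcp [443.3 193.9 142. ] F [-0.1  0.7 -4.4] w 27.7 gf 40.0
x angle 84.92 tilt [0.0007 0.0001] units [-0.01 -0.08  1.43] yaw units 0.00
294
```

```bash
python3 -m inch '[{"x":0,"y":-0.04,"z":0.5,"yaw":0,"jaw":-1},{"x":0,"y":0,"z":0.4,"yaw":0,"jaw":-1},{"x":0,"y":0,"z":0.2,"yaw":0,"jaw":-1}]' |grep -E "ee|^force"
python3 -m inch '[{"x":0,"y":0,"z":0,"yaw":0,"jaw":-1}]' |grep -E "ee|^force"
python3 -m inch '[{"x":0,"y":0,"z":0,"yaw":0,"jaw":-1}]' |grep -E "ee|^force"
python3 -m inch '[{"x":0,"y":0,"z":0,"yaw":0,"jaw":-1}]' |grep -E "ee|^force"
python3 -c "
from h import *
go(*vise(1,7.4),99,84.9)"
```

```text
ee_pos: [440.5, 193.6, 106.6]
force: [-0.3, -0.3, -5.5]
ee_pos: [439.8, 193.4, 106.1]
force: [-0.3, 0.2, -4.0]
ee_pos: [440.9, 193.8, 108.0]
force: [-1.4, 0.4, -4.4]
ee_pos: [441.6, 194.1, 109.1]
force: [0.2, 0.6, -5.0]
t 21.3667 tcp [441.6 194.1 109.1] F [ 0.2  0.6 -5. ] w 27.5 gf 40.0
x angle 84.92 tilt [0.0005 0.0001] units [-0.01 -0.03  0.34] yaw units 0.00
```

```bash
python3 -m inch '[{"x":0,"y":0,"z":0.1,"yaw":0,"jaw":-1},{"x":0,"y":0,"z":0.1,"yaw":0,"jaw":-1},{"x":0,"y":0,"z":0,"yaw":0,"jaw":-1},{"x":0,"y":0,"z":0,"yaw":0,"jaw":-1}]' |grep -E "ee|^force"
python3 -m inch '[{"x":0,"y":0,"z":0.05,"yaw":0,"jaw":-1},{"x":0,"y":0,"z":0,"yaw":0,"jaw":-1},{"x":0,"y":0,"z":0,"yaw":0,"jaw":-1}]' |grep -E "ee|^force"
python3 -m inch '[{"x":0,"y":0,"z":0.05,"yaw":0,"jaw":-1},{"x":0,"y":0,"z":0,"yaw":0,"jaw":-1},{"x":0,"y":0,"z":0,"yaw":0,"jaw":-1}]' |grep -E "ee|^force"
python3 -m inch '[{"x":0,"y":0,"z":0.04,"yaw":0,"jaw":-1},{"x":0,"y":0,"z":0,"yaw":0,"jaw":-1},{"x":0,"y":0,"z":0,"yaw":0,"jaw":-1}]' |grep -E "ee|^force"
```

```text
ee_pos: [441.0, 194.0, 102.6]
force: [-0.8, 0.1, -5.2]
ee_pos: [441.1, 194.0, 101.2]
force: [-0.6, 0.2, -3.6]
ee_pos: [441.1, 194.0, 99.6]
force: [-0.5, 0.3, -4.7]
ee_pos: [441.4, 194.1, 98.9]
force: [0.1, -0.1, -2.4]
```

```bash
python3 -m inch '[{"x":0,"y":0,"z":0.05,"yaw":0,"jaw":-1},{"x":0,"y":0,"z":0,"yaw":0,"jaw":-1},{"x":0,"y":0,"z":0,"yaw":0,"jaw":-1}]' |grep -E "ee|^force"
python3 -m inch '[{"x":0,"y":0,"z":0,"yaw":0,"jaw":-0.3},{"x":0,"y":0,"z":0,"yaw":0,"jaw":-0.3},{"x":0,"y":0,"z":0,"yaw":0,"jaw":0},{"x":0,"y":0,"z":0,"yaw":0,"jaw":0},{"x":0,"y":0,"z":-0.4,"yaw":0,"jaw":0}]' |grep -E "ee|^force|width"
python3 -m inch '[{"x":0,"y":0,"z":-1,"yaw":0,"jaw":0.5},{"x":0,"y":0,"z":-1,"yaw":0,"jaw":0.5},{"x":0,"y":0,"z":-1,"yaw":0,"jaw":0.5},{"x":-1,"y":0,"z":-1,"yaw":0,"jaw":0.5},{"x":-1,"y":0,"z":0,"yaw":0,"jaw":0.5}]' |grep -E "ee|^force"
python3 -m inch '[{"x":-1,"y":0,"z":0,"yaw":0,"jaw":0.5},{"x":-1,"y":0,"z":0,"yaw":0,"jaw":0.5},{"x":-1,"y":0,"z":0,"yaw":0,"jaw":0.5},{"x":-1,"y":0,"z":0,"yaw":0,"jaw":0.5},{"x":-1,"y":0,"z":0,"yaw":0,"jaw":0.5}]' |grep -E "ee|^force"
python3 -c "
from h import *
d=grab('top','t7');w=world(d)
def f(n,b,lo,hi):
    m=np.zeros((480,640),bool);m[b[1]:b[3],b[0]:b[2]]=1
    p=w[m&(w[...,2]>lo)&(w[...,2]<hi)][:,:2];r=cv2.minAreaRect(p.astype(np.float32));v=(p-O);print(n,len(p),np.round(r[0],1),np.round(r[1],1),round(r[2],1),'vise x',np.percentile(v@VX,[2,50,98]).round(1),'y',np.percentile(v@VY,[2,50,98]).round(1))
f('cap',(165,215,245,295),83,93)
f('boss',(165,215,245,295),113,123)
f('face',(165,215,245,295),60,81)
f('handle',(110,240,172,275),56,68)
f('jaws',(170,225,245,295),43,50)
s=grab('scene','s7')['pixels'];cv2.imwrite('pics/v7.png',np.hstack([cv2.resize(s[280:400,360:500,::-1],(467,400)),cv2.resize(d['pixels'][220:300,165:231,::-1],(330,400))]))
"
```

```text
ee_pos: [441.5, 194.2, 98.9]
force: [-3.9, -1.1, 6.0]
ee_pos: [439.5, 193.5, 107.0]
force: [0.1, -0.4, 0.3]
grip_width: 45.8
ee_pos: [439.2, 135.7, 237.1]
force: [0.3, -0.4, 0.5]
ee_pos: [422.4, -15.9, 229.7]
force: [1.5, -0.1, 1.1]
cap 593 [438.  192.8] [70.7 55.1] 84.5 vise x [-28.6  -3.2  24.9] y [-28.2   2.   40.2]
boss 184 [437.9 193.1] [29.2 28. ] 84.1 vise x [-15.4  -2.   11.4] y [-7.8  5.7 19.4]
face 80 [419.2 180.4] [42.6 86.7] 33.4 vise x [-29.8 -13.   22.7] y [-29.5 -28.4  34.1]
handle 87 [446.6 303.7] [16.5 22.4] 88.7 vise x [-13.7  -3.    8.3] y [109.5 116.6 124.7]
jaws 370 [435.5 188.5] [123.3  52.2] 84.9 vise x [-27.3  -2.3  21.2] y [-59.1 -38.9  61. ]
```

View pics/v7.png

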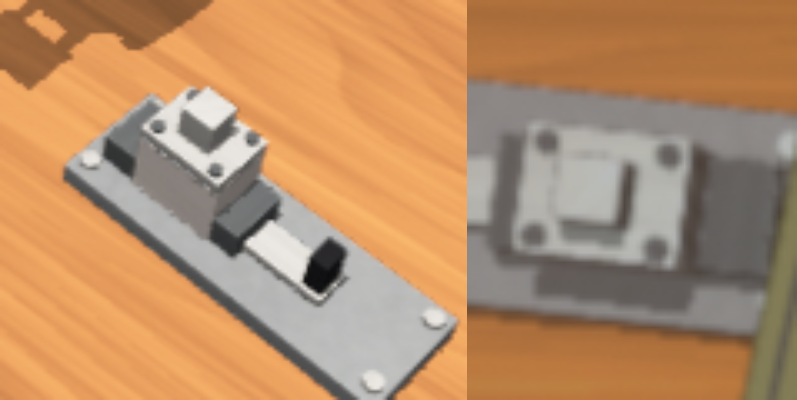

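The picture shows the cap flush on the body with the jaw closed on it, and the cap centre is within about 1 mm of the face centre. Next is the holder.

```bash
python3 -c "
from h import *
K=None
for n in('top','scene'):
    d=grab(n,'h_'+n);w=world(d);hsv=cv2.cvtColor(d['pixels'],cv2.COLOR_RGB2HSV)
    m=(hsv[...,1]<75)&(w[...,0]>330)&(w[...,0]<500)&(w[...,1]<-250)&(w[...,1]>-440)
    for k,lo,hi in(('body',38,48),('bar',108,124)):
        p=w[m&(w[...,2]>lo)&(w[...,2]<hi)][:,:2]
        if len(p)<10: print(n,k,len(p)); continue
        c=np.median(p,0);p=p[np.hypot(*(p-c).T)<65]
        vx,vy,x0,y0=cv2.fitLine(p.astype(np.float32),cv2.DIST_HUBER,0,.01,.01).ravel()
        t=(p-[x0,y0])@[vx,vy];mid=np.array([x0,y0])+np.array([vx,vy])*np.percentile(t,[1,99]).mean()
        print(n,k,len(p),'mid',mid.round(1),'len',np.ptp(np.percentile(t,[1,99])).round(1),'ang',np.degrees(np.arctan2(vy,vx)).round(1),cv2.minAreaRect(p.astype(np.float32)))
st()
im=cv2.imread('pics/h_top.png')[230:330,380:520];im2=cv2.imread('pics/h_scene.png')[165:265,210:350];cv2.imwrite('pics/v8.png',np.hstack([cv2.resize(im,(400,286)),cv2.resize(im2,(400,286))]))
"
```

```text
top body 470 mid [ 414.9 -334.8] len 88.1 ang -55.8 ((412.5817565917969, -336.0695495605469), (49.948143005371094, 90.04572296142578), 20.193143844604492)
top bar 212 mid [ 412.3 -334.4] len 98.2 ang -69.5 ((412.5179748535156, -335.51727294921875), (9.961508750915527, 101.8521499633789), 19.989097595214844)
scene body 200 mid [ 429.8 -331.4] len 95.8 ang -68.8 ((415.48187255859375, -335.88092041015625), (56.685062408447266, 98.8663101196289), 19.58680534362793)
scene bar 110 mid [ 417.2 -336.6] len 100.8 ang -69.0 ((418.03912353515625, -336.42950439453125), (14.694785118103027, 101.6120376586914), 19.893037796020508)
t 24.15 tcp [422.8 -15.  229.3] F [-0.4 -1.1 -0.4] w 71.5 gf 0.0
```

View pics/v8.png

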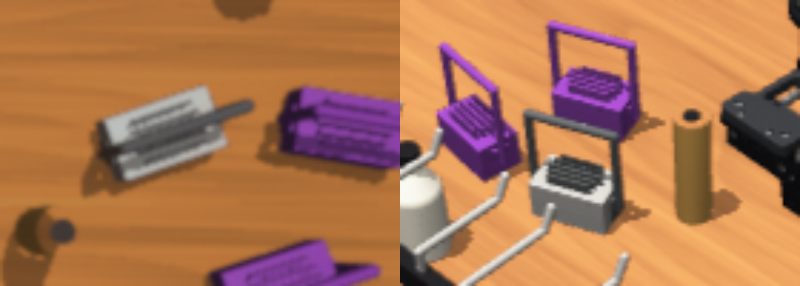

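```bash
python3 -m inch '[{"x":-1,"y":0,"z":0,"yaw":0,"jaw":0.3},{"x":-1,"y":0,"z":0,"yaw":0,"jaw":0.3},{"x":-1,"y":0,"z":0,"yaw":0,"jaw":0.3},{"x":-1,"y":0,"z":0,"yaw":0,"jaw":0.3},{"x":-1,"y":0,"z":0,"yaw":0,"jaw":0.3}]' >/dev/null
python3 -m inch '[{"x":-1,"y":0,"z":0,"yaw":0,"jaw":0.3},{"x":-1,"y":0,"z":0,"yaw":0,"jaw":0.3},{"x":-1,"y":0,"z":0,"yaw":0,"jaw":0.3},{"x":-0.6,"y":0,"z":0,"yaw":0,"jaw":0.3},{"x":-0.4,"y":0,"z":0,"yaw":0,"jaw":0.3}]' >/dev/null
python3 -m inch '[{"x":0,"y":0,"z":0,"yaw":-1,"jaw":0.3},{"x":0,"y":0,"z":0,"yaw":-1,"jaw":0.3},{"x":0,"y":0,"z":0,"yaw":-1,"jaw":0.3},{"x":0,"y":0,"z":0,"yaw":-0.65,"jaw":0.3},{"x":0,"y":0,"z":0,"yaw":0,"jaw":0.3}]' >/dev/null
python3 -c "from h import *;go(414.5,-335.5,96,110.2)"
```

```text
t 25.4 tcp [ 399.5 -282.3  228.7] F [0.8 0.5 0.7] w 61.9 gf 0.0
x angle 110.21 tilt [0.0002 0.0005] units [-1.84 -0.15  4.42] yaw units 0.00
```

```bash
python3 -m inch '[{"x":-0.9,"y":-0.07,"z":0,"yaw":0,"jaw":0.3},{"x":-0.94,"y":-0.07,"z":0,"yaw":0,"jaw":0.3},{"x":0,"y":0,"z":1,"yaw":0,"jaw":0.3},{"x":0,"y":0,"z":1,"yaw":0,"jaw":0.3},{"x":0,"y":0,"z":0.7,"yaw":0,"jaw":0.3}]' |grep -E "ee|^force"
python3 -c "
from h import *;go(414.5,-335.5,96,110.2)"
python3 -m inch '[{"x":0,"y":0,"z":0.6,"yaw":0,"jaw":0.3},{"x":0,"y":0,"z":0.6,"yaw":0,"jaw":0},{"x":0,"y":0,"z":0.4,"yaw":0,"jaw":0},{"x":0,"y":0,"z":0,"yaw":0,"jaw":0}]' |grep -E "ee|^force"
python3 -c "
from h import *;go(414.5,-335.5,96,110.2)"
```

```text
ee_pos: [413.9, -335.7, 145.4]
force: [0.2, -0.0, -0.2]
t 25.8167 tcp [ 413.9 -335.7  145.4] F [ 0.2 -0.  -0.2] w 61.4 gf 0.0
x angle 109.94 tilt [-0.0012  0.0017] units [-0.    0.02  1.65] yaw units -0.04
ee_pos: [412.7, -334.6, 96.4]
force: [-0.4, 0.5, 0.5]
t 26.15 tcp [ 412.7 -334.6   96.4] F [-0.4  0.5  0.5] w 49.4 gf 0.0
x angle 110.01 tilt [-0.0039  0.0042] units [-0.05  0.05  0.01] yaw units -0.03
```

```bash
python3 -m inch '[{"x":0,"y":0,"z":0,"yaw":0,"jaw":-1},{"x":0,"y":0,"z":0,"yaw":0,"jaw":-1},{"x":0,"y":0,"z":0,"yaw":0,"jaw":-1},{"x":0,"y":0,"z":0,"yaw":0,"jaw":-1},{"x":0,"y":0,"z":0,"yaw":0,"jaw":-1}]' 50 >/dev/null
python3 -m inch '[{"x":0,"y":0,"z":0,"yaw":0,"jaw":-1},{"x":0,"y":0,"z":0,"yaw":0,"jaw":-1},{"x":0,"y":0,"z":0,"yaw":0,"jaw":-1}]' |grep -E "ee|force|width"
python3 -m inch '[{"x":0,"y":0,"z":-0.5,"yaw":0,"jaw":-1},{"x":0,"y":0,"z":-0.9,"yaw":0,"jaw":-1},{"x":0,"y":0,"z":-1,"yaw":0,"jaw":-1},{"x":0,"y":0,"z":-1,"yaw":0,"jaw":-1},{"x":0,"y":0,"z":-1,"yaw":0,"jaw":-1}]' |grep -E "ee|force|width"
python3 -m inch '[{"x":0,"y":0,"z":-0.6,"yaw":1,"jaw":-1},{"x":0,"y":0,"z":-0.2,"yaw":1,"jaw":-1},{"x":0,"y":0,"z":0,"yaw":0.95,"jaw":-1},{"x":0,"y":0,"z":0,"yaw":0,"jaw":-1},{"x":0,"y":0,"z":0,"yaw":0,"jaw":-1}]' |grep -E "ee|force|width"
python3 -c "
from h import *
go(636,-195.5,243,89.3)
d=dict(np.load('top0.npz'));w=world(d)
m=np.zeros((480,640),bool);m[120:185,265:500]=1
m&=(w[...,2]>212)&(w[...,2]<224)&(w[...,0]<660)&(w[...,0]>605);p=w[m];ys=np.sort(p[:,1])
g=np.split(ys,np.where(np.diff(ys)>8)[0]+1);print('prong y',[(len(q),round(np.median(q),1)) for q in g],'x range',np.percentile(w[m][:,0],[1,99]))"
```

```text
ee_pos: [414.0, -337.1, 100.1]
force: [0.9, 1.3, 2.3]
grip_width: 8.7
grip_force: 50.0
ee_pos: [412.9, -336.2, 231.5]
force: [-0.1, -0.9, -1.8]
grip_width: 8.8
grip_force: 50.0
ee_pos: [413.2, -336.4, 254.3]
force: [0.0, -0.2, -3.0]
grip_width: 9.0
grip_force: 50.0
t 27.65 tcp [ 413.2 -336.4  254.3] F [ 0.  -0.2 -3. ] w 9.0 gf 50.0
x angle 89.9 tilt [-0.0015  0.0014] units [4.71 7.42 0.37] yaw units 0.09
prong y [(111, np.float64(-362.1)), (111, np.float64(-305.9)), (109, np.float64(-222.1)), (108, np.float64(-167.3)), (113, np.float64(-82.9)), (114, np.float64(-27.0))] x range [605.51728976 659.33976121]
```

```bash
python3 -m inch '[{"x":0.8,"y":0,"z":0,"yaw":0.09,"jaw":-1},{"x":1,"y":0,"z":0,"yaw":0,"jaw":-1},{"x":1,"y":0,"z":0,"yaw":0,"jaw":-1},{"x":1,"y":0,"z":0,"yaw":0,"jaw":-1},{"x":0.9,"y":0,"z":0,"yaw":0,"jaw":-1}]' >/dev/null
python3 -m inch '[{"x":0,"y":0.6,"z":0,"yaw":0,"jaw":-1},{"x":0,"y":0.9,"z":0,"yaw":0,"jaw":-1},{"x":0,"y":0.9,"z":0,"yaw":0,"jaw":-1},{"x":0,"y":0.6,"z":0,"yaw":0,"jaw":-1},{"x":0,"y":0,"z":0,"yaw":0,"jaw":-1}]' |grep -E "ee|force"
python3 -c "
from h import *
go(638,-194.7,252,89.3)"
```

```text
ee_pos: [507.5, -196.7, 253.8]
force: [-0.4, -0.7, -3.0]
grip_force: 50.0
t 28.4833 tcp [ 507.5 -196.7  253.8] F [-0.4 -0.7 -3. ] w 9.0 gf 50.0
x angle 89.35 tilt [-0.0011  0.0013] units [0.12 4.35 0.06] yaw units 0.01
```

```bash
python3 -m inch '[{"x":0.12,"y":0.6,"z":0,"yaw":0,"jaw":-1},{"x":0,"y":0.9,"z":0,"yaw":0,"jaw":-1},{"x":0,"y":0.9,"z":0,"yaw":0,"jaw":-1},{"x":0,"y":0.9,"z":0,"yaw":0,"jaw":-1},{"x":0,"y":0.6,"z":0,"yaw":0,"jaw":-1}]' |grep -E "ee|^force"
python3 -m inch '[{"x":0,"y":0.4,"z":0,"yaw":0,"jaw":-1},{"x":0,"y":0,"z":0.3,"yaw":0,"jaw":-1},{"x":0,"y":0,"z":0.4,"yaw":0,"jaw":-1},{"x":0,"y":0,"z":0.4,"yaw":0,"jaw":-1},{"x":0,"y":0,"z":0,"yaw":0,"jaw":-1}]' |grep -E "ee|^force"
python3 -c "
from h import *
go(638,-194.7,209,89.3)
d=grab('scene','s9');e=grab('top','t9');cv2.imwrite('pics/v9.png',np.hstack([cv2.resize(d['pixels'][190:310,190:330,::-1],(467,400)),cv2.resize(e['pixels'][120:220,340:420,::-1],(320,400))]))"
```

```text
ee_pos: [623.5, -195.3, 253.9]
force: [-0.3, 0.2, -2.9]
ee_pos: [631.4, -194.9, 217.1]
force: [-1.0, 0.4, -3.6]
t 29.3167 tcp [ 631.4 -194.9  217.1] F [-1.   0.4 -3.6] w 9.1 gf 50.0
x angle 89.12 tilt [-0.008   0.0029] units [0.01 0.22 0.27] yaw units -0.03
```

View pics/v9.png

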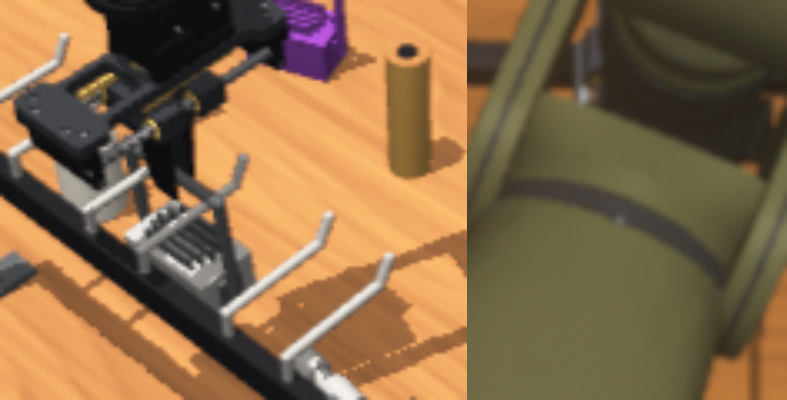

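The picture shows the bar crossing above both prongs of the middle hook. I'll lower until it carries.

```bash
python3 -m inch '[{"x":0,"y":0,"z":0.12,"yaw":0,"jaw":-1},{"x":0,"y":0,"z":0,"yaw":0,"jaw":-1},{"x":0,"y":0,"z":0,"yaw":0,"jaw":-1}]' |grep -E "ee|^force"
python3 -m inch '[{"x":0,"y":0,"z":0.07,"yaw":0,"jaw":-1},{"x":0,"y":0,"z":0,"yaw":0,"jaw":-1},{"x":0,"y":0,"z":0,"yaw":0,"jaw":-1}]' |grep -E "ee|^force"
python3 -m inch '[{"x":0,"y":0,"z":0.07,"yaw":0,"jaw":-1},{"x":0,"y":0,"z":0,"yaw":0,"jaw":-1},{"x":0,"y":0,"z":0,"yaw":0,"jaw":-1}]' |grep -E "ee|^force"
```

```text
ee_pos: [634.6, -195.7, 219.5]
force: [0.3, 0.3, -2.6]
ee_pos: [634.6, -195.6, 216.9]
force: [-0.6, -0.4, -2.7]
ee_pos: [634.5, -195.5, 214.4]
force: [-0.7, 1.0, -2.0]
```

```bash
python3 -m inch '[{"x":0,"y":0,"z":0.07,"yaw":0,"jaw":-1},{"x":0,"y":0,"z":0,"yaw":0,"jaw":-1},{"x":0,"y":0,"z":0,"yaw":0,"jaw":-1}]' |grep -E "ee|^force"
python3 -m inch '[{"x":0,"y":0,"z":0.07,"yaw":0,"jaw":-1},{"x":0,"y":0,"z":0,"yaw":0,"jaw":-1},{"x":0,"y":0,"z":0,"yaw":0,"jaw":-1}]' |grep -E "ee|^force"
python3 -m inch '[{"x":0,"y":0,"z":0.07,"yaw":0,"jaw":-1},{"x":0,"y":0,"z":0,"yaw":0,"jaw":-1},{"x":0,"y":0,"z":0,"yaw":0,"jaw":-1}]' |grep -E "ee|^force"
```

```text
ee_pos: [634.5, -195.6, 212.3]
force: [0.5, -0.1, -2.8]
ee_pos: [634.5, -195.6, 210.3]
force: [-0.1, 0.2, -2.5]
ee_pos: [634.9, -195.7, 208.9]
force: [-0.7, 0.2, -1.1]
```

```bash
python3 -m inch '[{"x":0,"y":0,"z":0.05,"yaw":0,"jaw":-1},{"x":0,"y":0,"z":0,"yaw":0,"jaw":-1},{"x":0,"y":0,"z":0,"yaw":0,"jaw":-1}]' |grep -E "ee|^force"
python3 -m inch '[{"x":0,"y":0,"z":0.05,"yaw":0,"jaw":-1},{"x":0,"y":0,"z":0,"yaw":0,"jaw":-1},{"x":0,"y":0,"z":0,"yaw":0,"jaw":-1}]' |grep -E "ee|^force"
```

```text
ee_pos: [635.0, -195.7, 208.5]
force: [-2.2, 0.3, 4.8]
ee_pos: [635.0, -195.8, 208.4]
force: [-3.8, 1.6, 9.5]
```

```bash
python3 -m inch '[{"x":0,"y":0,"z":-0.05,"yaw":0,"jaw":-0.4},{"x":0,"y":0,"z":0,"yaw":0,"jaw":-0.4},{"x":0,"y":0,"z":0,"yaw":0,"jaw":-0.2},{"x":0,"y":0,"z":0,"yaw":0,"jaw":-0.2},{"x":0,"y":0,"z":0,"yaw":0,"jaw":-0.2}]' |grep -E "ee|^force|width"
python3 -m inch '[{"x":0,"y":0,"z":-0.3,"yaw":0,"jaw":-0.2},{"x":0,"y":0,"z":-0.5,"yaw":0,"jaw":-0.2},{"x":0,"y":0,"z":-0.8,"yaw":0,"jaw":-0.2},{"x":0,"y":0,"z":-0.8,"yaw":0,"jaw":-0.2},{"x":0,"y":-0.5,"z":-0.5,"yaw":0,"jaw":-0.2}]' |grep -E "ee|^force|width"
python3 -m inch '[{"x":0,"y":-1,"z":0,"yaw":0,"jaw":-0.2},{"x":0,"y":-1,"z":0,"yaw":0,"jaw":-0.2},{"x":0.5,"y":-1,"z":0,"yaw":0,"jaw":-0.2},{"x":1,"y":-1,"z":0,"yaw":0,"jaw":-0.2},{"x":1,"y":-1,"z":0,"yaw":0,"jaw":-0.2}]' |grep -E "ee|^force|width"
python3 -m inch '[{"x":1,"y":-0.5,"z":0,"yaw":0,"jaw":-0.2},{"x":1,"y":0,"z":0,"yaw":0,"jaw":-0.2},{"x":1,"y":0,"z":0,"yaw":0,"jaw":-0.2},{"x":0,"y":0,"z":0,"yaw":0,"jaw":-0.2},{"x":0,"y":0,"z":0,"yaw":0,"jaw":-0.2}]' |grep -E "ee|^force|width"
python3 -c "
from h import *
d=grab('scene','s10');e=grab('top','t10');cv2.imwrite('pics/v10.png',np.hstack([cv2.resize(d['pixels'][190:310,190:330,::-1],(467,400)),cv2.resize(e['pixels'][120:220,340:420,::-1],(320,400))]))
w=world(e);hsv=cv2.cvtColor(e['pixels'],cv2.COLOR_RGB2HSV)
m=(w[...,0]>600)&(w[...,0]<675)&(w[...,1]<-130)&(w[...,1]>-260)&(w[...,2]>205)&(hsv[...,2]<110);p=w[m]
print(len(p),np.median(p,0),cv2.minAreaRect(p[:,:2].astype(np.float32)))
def f(n,b,lo,hi):
    m=np.zeros((480,640),bool);m[b[1]:b[3],b[0]:b[2]]=1
    p=w[m&(w[...,2]>lo)&(w[...,2]<hi)][:,:2]
    if len(p)>5: print(n,len(p),cv2.minAreaRect(p.astype(np.float32)))
f('cap',(165,215,245,295),83,93);f('lap',(380,295,410,325),120,140);f('spool',(295,190,360,220),10,35);f('oil',(455,195,500,230),60,140)"
```

```text
ee_pos: [634.4, -195.6, 206.1]
force: [-0.0, 0.2, 0.6]
grip_width: 35.5
ee_pos: [621.7, -195.7, 298.5]
force: [-0.8, -0.2, 0.7]
grip_width: 38.1
ee_pos: [470.7, -119.1, 295.6]
force: [-0.3, 0.9, 1.4]
grip_width: 38.2
ee_pos: [458.5, -28.1, 295.9]
force: [-0.4, -0.6, 0.2]
grip_width: 38.1
297 [ 630.7990811  -193.91518298  227.52285963] ((650.3142700195312, -195.08160400390625), (101.62406921386719, 47.31117630004883), 89.30573272705078)
cap 594 ((437.9156494140625, 192.53729248046875), (70.16893005371094, 55.27372741699219), 84.77794647216797)
lap 78 ((336.97149658203125, -237.93438720703125), (27.791601181030273, 27.50374412536621), 36.84772491455078)
spool 216 ((568.7998046875, -115.05249786376953), (83.16561126708984, 24.884109497070312), 85.03872680664062)
oil 584 ((550.4389038085938, -413.0743103027344), (55.33222198486328, 53.301673889160156), 36.52287673950195)
```

View pics/v10.png

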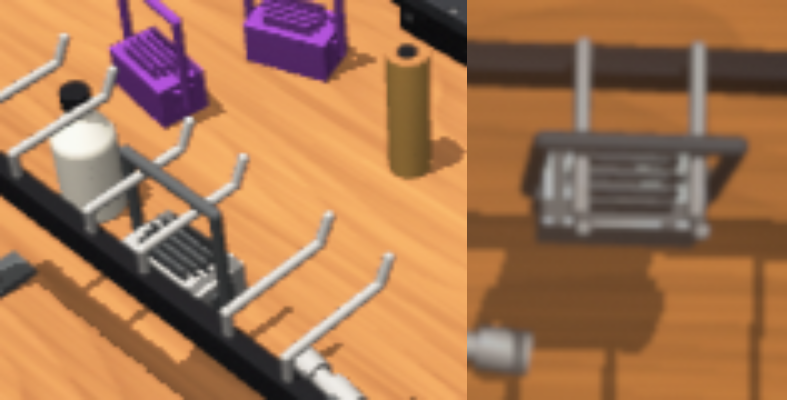

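The holder hangs on both prongs of hook 2. I'll check the whole bench for another holder, since the arm hid part of it at the start.

```bash
python3 -c "
from h import *
d=grab('scene');e=grab('top');cv2.imwrite('pics/v11.png',np.vstack([np.hstack([cv2.resize(x['pixels'][...,::-1],(400,300)) for x in(d,e)])]))"
```

```text
(no output)
```

View pics/v11.png

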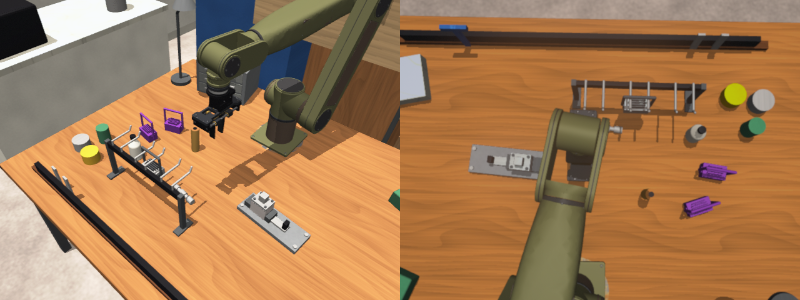

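No other steel holder is on the bench. Only the two purple look-alikes remain, and everything is at rest.

```bash
python3 -c "
from rig import manip
print(manip.hand_in())"
```

```text
the job is handed in; nothing more can be done
None
```

I handed the job in at about 32 s on the robot's clock, and no verdict came back: the valve body is clamped with its bored face up, the end cap is on it within about 1 mm by camera, the only steel holder hangs on hook 2, and the lap, oil bottle and purple look-alikes were left alone, as was the spool, though the arm partly hid it in the last check.

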